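# Select the fourth shelf on the push-to-turn click dial and enter it

## Robot

A 7-joint arm with a two-finger parallel gripper is mounted at the origin on the work surface. World frame = base frame: x ahead of the robot, y to its left, z up, the work surface at z = 0. Lengths are in m, angles in rad, forces in N, time in s.
With the tool pointing down it reaches from about 0.35 to 0.9 m from the base axis. Payload 8.1 kg.
Tool frame: the origin (TCP) lies on the centre line of the jaws, within the pads' length; the fingertips stand 14 mm ahead of it and the grasp point (between the pads) lies 5 mm behind it; z points along the fingers, y is the direction in which the jaws open and shut (so a half turn about z gives the same grasp; the last joint's range is limited). The gripper opens to 92 mm and grips with 3 to 60 N. Pads are 19 mm wide; open, the fingers measure 130 mm over their backs; the gripper's body (75 mm by 190 mm) begins 47 mm behind the grasp point.
Start: joints at [1.059, 0.434, 0.025, 1.573, -0.012, 1.134, -0.075], TCP at [0.248, -0.574, 0.204] pointing down, gripper open.
Joint ranges: [-2.62, 2.62], [-0.44, 2.09], [-1.27, 1.32], [0.08, 2.57], [-1.32, 4.46], [0.12, 2], [-2.74, 2.74]. Speed limits (rad/s): [2.22, 2.22, 3.01, 3.01, 3.14, 3.14, 3.14].

## Interface

Orientations are given as a rotation vector (axis times angle).
In Python, from cell import arm, optics gives the robot as it stands.
- The arm moves only by the shell command python3 -m creep 'ROWS' [FORCE]. ROWS is JSON, a list of rows, each an object with "translation": the shift along the tool's x, y, z in m, a list of three; "rot": the turn, a rotation vector about the tool's x, y, z in degrees, a list of three; "jaw": the finger opening in m, from 0 to 0.0918. In form: [{"translation": [x, y, z], "rot": [wx, wy, wz], "jaw": jaw}, ...]. A call has 1 to 12 rows; each row shifts and turns the commanded pose from where the row before left it, along the tool's axes as they then stand; what a row does not reach is not made up. A row lasts 1/12 s, in which the tool goes at most 41.7 mm and 7.16 degrees, less where a joint would pass 70% of its speed; a pose out of reach is approached as far as the arm can. A call is refused whole if a number of a shift passes 0.0417 or a number of a turn 7.16, either way. A call with a gripper value outside its range is refused whole. The fingers move at their own pace and stop on an object; FORCE is the grip in N (left out, the last holds). Time passes only in rows, so rows that do not move let the fingers close. It gives the time, the measured TCP pose, the force and the opening at its end, in the units of the state.
- arm.observe(): the state, without advancing time (a new reading comes with each control period).
- optics.get_image(name): name is "scene" or "side" or "wrist"; returns the picture (420x560x3 uint8, red, green, blue); there is no depth.
- optics.camera_info(name): a dict with "fx", "fy", "cx", "cy" (pixels), "R" (3x3) and "t" (3): a world point X has camera coordinates R X + t. Camera axes: x right, y down, z forward; pixel columns grow to the right and rows downward; lengths in m; the calibration is good to about 2 mm. The wrist camera is an equidistant fisheye: a pixel r from the principal point sees the ray r / f radians off the axis. A picture is of the moment at which its call begins: read the wrist's pose just before it. camera_info takes no time and is no camera call; for the wrist camera it gives the pose at the moment of the call.
- arm.sign_off(): hands the job in, once; it reports no verdict.
Trained networks look in the newest picture that a camera, given by its name, has taken for a name from the list of things; names that differ only in an ending like _2 or _b are one class to them, and where a whole thing is asked for, a point or a joint stands for the part that bears it (a point fixed in the world has none). Each returns a list of dicts, best first, with "score" (0 to 1); they miss things now and then, are a little off and sometimes report something else, mostly with a low value. They report only what shows in the picture. A call takes as long as a camera call. They do not tell look-alikes from the thing itself.
- optics.boxes_of(camera, thing): "location" ([column, row] in pixels, amid what is visible of it).
- optics.pinpoint(camera, thing): "location" ([column, row] in pixels: a listed point, or the origin of a listed thing).
The state is a dict: "clock": time; "joints": joint angles; "dq": joint speeds; "joint_efforts": joint torques, N m; "position": TCP position; "ee_rot": TCP orientation; "force": force on the tool from outside, world axes, zero at the start; "ft_torque": the same for the moment, N m; "width": opening from 0.0 (shut) to 1.0 (fully open).
Only numpy, scipy, OpenCV 4.12 (cv2) and the standard library are available. Lean on these libraries where they do the work, as an engineer would, in place of code of your own. Each camera call takes 0.05 s, during which the arm holds its last target.

## Task

Select shelf four on the console: push the black dial down against its spring with about 15 N (under 12 N it may stay locked, 18 N is too hard for it; it may slide down freely by some millimetres before it meets the spring) and, keeping it pushed, turn it back anticlockwise to its stop, then clockwise exactly four clicks, and let it spring up. Then press the button on the small box fully down and let it go. Leave the toggle switch and everything else on the bench alone.

Things in the scene. Friction and masses are not known exactly. Their poses are not given: they have to be found in the camera images.
- console: Grey box 150 x 150 mm, 90 mm high, fixed to the bench; origin at the centre of its underside, z up, -x the side towards the robot. On the middle of its top stands the dial, a black fluted round knob 38 mm in diameter on a 52 mm wide skirt. A white line on the knob points to seven black ticks, one click apart, clockwise; the first, longer one is the stop click.
- dial_axis (a point): Point on the dial's upright axis, on the console's flat top. The dial is of the push-pull kind: it stands 0 to 12 mm out (differs each time) and slides down with a slight drag of 1 to 2 N before it meets its spring, so the push must be felt. At rest its skirt's upper face is 6 to 18 mm, the knob's top 50 to 62 mm above this point. Grip it from above, any yaw, grasp centre 42 mm above it.
- dial (a joint): Angle of the dial clockwise (from above) from its stop click, rad: 0 at the stop click, 0.349 (20 degrees) per click, 1.396 at four clicks. Rigid stops at -0.05 and 2.2. Starts at rest on click 1, 2 or 3. A sprung follower pulls it into the nearest click; passing to the next takes about 0.18 N m.
- overload (a joint): Overload pin hidden under the dial, m: reads 0 until the dial is pushed 2.7 mm into its spring (13 N), 0.001 at 3.7 mm (about 18 N), where it trips: too hard. The spring feels like 2.5 N plus 4 N per mm. Up to 2.2 mm (11 N) teeth lock the dial against turning (0.05 rad of play); deeper, it turns over its clicks. Let go near a click, it turns into it, rises and locks.
- enter_top (a point): Centre of the upper face of the black push button, 32 mm in diameter, in a steel collar on a grey box 80 x 80 x 55 mm fixed to the bench (the box without a toggle). z is up.
- enter (a joint): Travel of the push button, m: 0 released, 0.006 fully down. Its spring takes 5 N fully down.
- toggle (a joint): Angle of the toggle switch on the other 80 mm box, rad; 0 as it starts (leaning), grows as it is swung over. Not to be touched.
- mouse_center (a point): Centre of a loose black computer mouse, 105 x 58 x 32 mm, between the robot and the console. Leave alone.
- tote_center (a point): Centre of a loose open blue tote, 150 x 126 x 75 mm, with sheet brackets in it, beyond the console to the left. Leave alone.
- clipboard_center (a point): Centre of a loose clipboard, 220 x 160 x 16 mm, beyond the console to the right. Leave alone.
There are look-alikes about, which are no part of the job. What is shaped like the part that bears enter_top but blue is not meant.

How it is judged:
By the outcome, as a careful person would: the job done as asked, in the order asked, and still so for the second after the job is handed in, with the robot touching nothing.
It also fails if it takes over 58 s, if anything falls off the work surface, if the arm or the gripper's body presses on something with over 40 N, if the wrist force passes 120 N, or if a joint passes its speed limit or range.

## Working session

There is one attempt and no reset: what is moved stays moved. The work goes in short steps, Python scripts to look and compute and a shell command to move; the robot and the scene stay as the last step left them, time stands still between calls to the robot, and variables do not carry over. Pictures are saved under pics/ and viewed, and the job is handed in when it is done.

```bash
mkdir -p pics; ls
python3 - <<'E'
from cell import arm, optics
import cv2
s=arm.observe(); print(s)
for n in ("scene","side","wrist"):
    im=optics.get_image(n); cv2.imwrite(f"pics/{n}0.png",im[:,:,::-1])
    i=optics.camera_info(n); print(n,i)
E
```

```text
pics
{'clock': 0.0, 'joints': array([ 1.0594047 ,  0.4352366 ,  0.02498057,  1.57411834, -0.0115933 ,
        1.13401219, -0.07509424]), 'dq': array([-0.00014934,  0.00011127,  0.00048975, -0.00029842,  0.00053934,
       -0.00223153,  0.00030349]), 'joint_efforts': array([-1.46715589e-03, -6.67869544e+01,  9.84047726e-01, -3.14464688e+01,
       -6.06284151e-02,  4.28554451e-02,  1.38211103e-04]), 'position': array([ 0.24814889, -0.573008  ,  0.20282843]), 'ee_rot': array([-3.07469429e+00, -6.37245652e-01,  7.57894644e-04]), 'force': array([-0.22025614, -0.1284908 ,  0.26257254]), 'ft_torque': array([-0.03790367, -0.00293576,  0.00032498]), 'width': 1.0008801734667994}
scene {'fx': 408.74331348569143, 'fy': 408.74331348569143, 'cx': 274.87605315788767, 'cy': 209.46852974228057, 'R': array([[-0.38059902,  0.92466476, -0.01180977],
       [ 0.69752196,  0.27867386, -0.66015453],
       [-0.60713055, -0.25949174, -0.75103697]]), 't': array([ 0.17150826, -0.32405073,  1.48419575])}
side {'fx': 385.8980812080516, 'fy': 385.8980812080516, 'cx': 284.2783090227216, 'cy': 205.7724862252443, 'R': array([[-0.71726335, -0.69661838, -0.01600408],
       [-0.4428742 ,  0.47349067, -0.76135998],
       [ 0.53795514, -0.53900781, -0.64813181]]), 't': array([0.42140789, 0.28239713, 0.58597301])}
wrist {'fx': 325.19226210127806, 'fy': 325.19226210127806, 'cx': 281.66238390603297, 'cy': 216.2460058982279, 'R': array([[ 0.39590516, -0.91829078, -0.00106812],
       [-0.87411885, -0.3772171 ,  0.30597957],
       [-0.28138113, -0.12020523, -0.95203748]]), 't': array([-0.62479078, -0.03719524,  0.39251378])}
```

View pics/scene0.png

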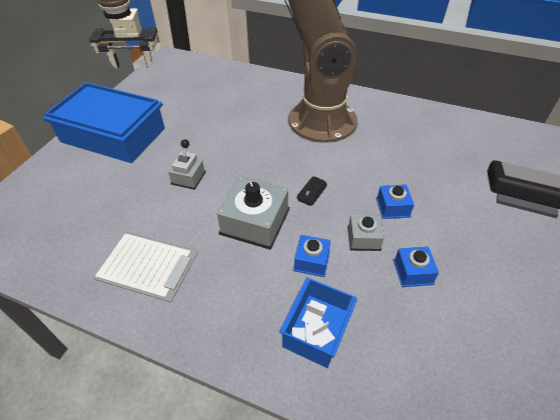

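View pics/side0.png

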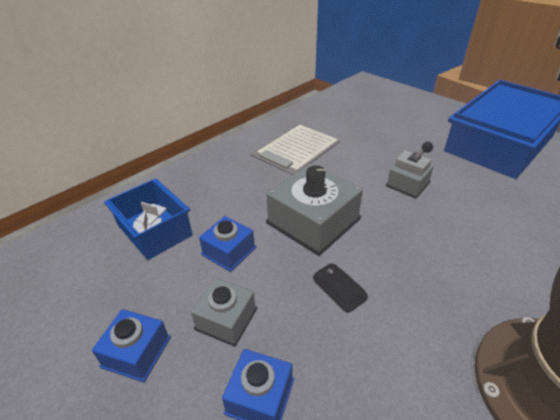

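View pics/wrist0.png

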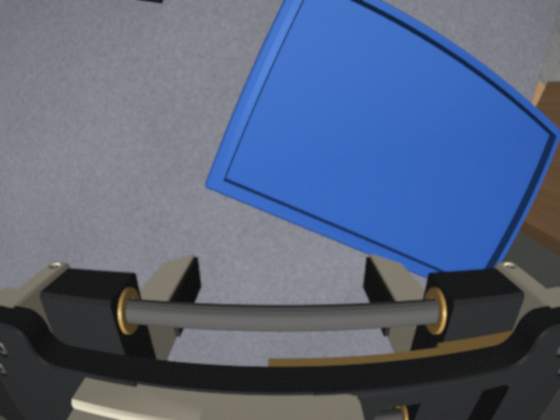

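The scene view shows the console with its dial at about (253,195), the grey button box at (367,228) and the toggle at (185,165). In the side view the dial is at (316,183) and the grey button at (222,297). The blue button boxes are look-alikes. Next I'll triangulate these.

```bash
cat > h.py <<'E'
from cell import arm, optics
import numpy as np, cv2
from scipy.spatial.transform import Rotation as R
def tri(p1,p2,c1="scene",c2="side"):
    P=[];q=[]
    for n,p in((c1,p1),(c2,p2)):
        i=optics.camera_info(n);K=np.array([[i['fx'],0,i['cx']],[0,i['fy'],i['cy']],[0,0,1]])
        P.append(K@np.c_[i['R'],i['t']]);q.append(np.array(p,float).reshape(2,1))
    X=cv2.triangulatePoints(P[0],P[1],q[0],q[1]).ravel();X=X[:3]/X[3]
    r=[ (lambda h:np.round(h[:2]/h[2]-u.ravel(),1))(p@np.r_[X,1]) for p,u in zip(P,q)]
    return X,r
def proj(n,X):
    i=optics.camera_info(n);c=i['R']@np.array(X)+i['t']
    return np.array([i['fx']*c[0]/c[2]+i['cx'],i['fy']*c[1]/c[2]+i['cy']])
def projw(X,i=None):
    i=i or optics.camera_info('wrist');c=i['R']@np.array(X)+i['t']
    th=np.arccos(c[2]/np.linalg.norm(c));u=c[:2]/np.linalg.norm(c[:2])
    return np.array([i['cx'],i['cy']])+i['fx']*th*u
def rayw(p,z,i=None):
    i=i or optics.camera_info('wrist');d=np.array(p,float)-[i['cx'],i['cy']];r=np.linalg.norm(d);th=r/i['fx']
    c=np.r_[np.sin(th)*d/r,np.cos(th)];w=i['R'].T@c;o=-i['R'].T@i['t'];return o+w*(z-o[2])/w[2]
E
python3 - <<'E'
from h import *
for t in ("dial_axis","enter_top","console"):
    r={}
    for c in("scene","side"):
        r[c]=optics.pinpoint(c,t); print(t,c,[(np.round(x['location'],1),round(x['score'],2)) for x in r[c]])
    for a in r['scene']:
        for b in r['side']:
            X,e=tri(a['location'],b['location'])
            if np.abs(e).max()<3: print(X.round(4),*e, np.round(a['location']))
print(arm.observe()['clock'])
E
```

```text
dial_axis scene [(array([251.2, 202.5]), 0.87)]
dial_axis side [(array([312.7, 186.1]), 0.57)]
[ 0.5357 -0.0342  0.0917] [-0.5 -0.6] [-0.8  0.8] [251. 202.]
enter_top scene [(array([420.5, 252.9]), 0.67), (array([369.1, 222.2]), 0.63), (array([397.7, 187.6]), 0.57), (array([313.6, 241.8]), 0.54)]
enter_top side [(array([120.1, 329.4]), 0.74), (array([223. , 220.1]), 0.63), (array([219.8, 293.1]), 0.61)]
[0.5255 0.4191 0.0789] [1.2 0.5] [ 1.9 -1. ] [420. 253.]
[0.4716 0.2747 0.0746] [-0.6 -0.4] [-1.1  0.7] [369. 222.]
[0.5962 0.164  0.088 ] [-0.3 -0.3] [-0.5  0.4] [314. 242.]
console scene [(array([254.1, 220. ]), 0.77)]
console side [(array([313.1, 221.3]), 0.82)]
[ 0.5243 -0.0325  0.0011] [0.5 0.6] [ 0.8 -0.7] [254. 220.]
0.45
```

Run:
```python
import cv2
a=cv2.imread('pics/scene0.png')[160:260,200:320];b=cv2.imread('pics/side0.png')[150:250,255:375]
cv2.imwrite('pics/c0.png',cv2.resize(cv2.hconcat([a,b]),(800,333),interpolation=cv2.INTER_CUBIC))
```

```text
(no output)
```

View pics/c0.png

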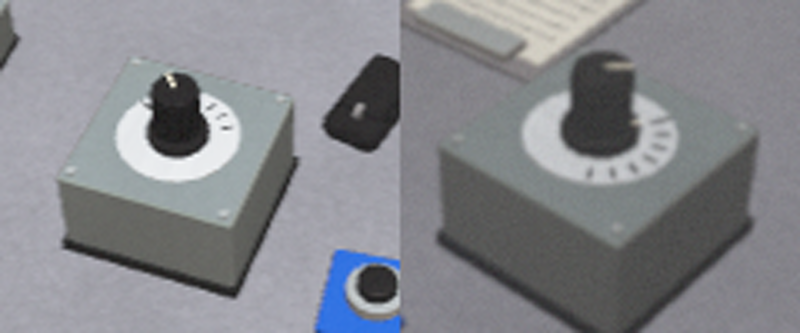

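```bash
cat >> h.py <<'E'
def delta(X,n=None):
    s=arm.observe();M=R.from_rotvec(s['ee_rot']).as_matrix()
    print('pos',s['position'].round(4),'F',s['force'].round(2),'clk',round(s['clock'],2),'j',s['joints'].round(3))
    print('toolaxes x',M[:,0].round(3),'y',M[:,1].round(3),'z',M[:,2].round(3))
    if X is not None: print('delta tool',(M.T@(np.array(X)-s['position'])).round(4))
E
python3 - <<'E'
from h import *
delta([0.48,-0.033,0.28])
i=optics.camera_info('wrist');print(-i['R'].T@i['t'], i['R'][2])
for p in [(0.53,-0.033,0.09)]:
  print(proj('scene',p),proj('side',p))
E
```

```text
pos [ 0.2484 -0.5735  0.2036] F [0.1  1.2  0.04] clk 0.45 j [ 1.059  0.435  0.025  1.573 -0.012  1.134 -0.075]
toolaxes x [0.918 0.397 0.   ] y [ 0.397 -0.918 -0.   ] z [-0.  0. -1.]
delta tool [ 0.4273 -0.4039 -0.0764]
[ 0.3253659  -0.54074844  0.38494644] [-0.28089433 -0.12111393 -0.95206606]
[251.98776361 200.95785276] [313.46018524 188.82557788]
```

```bash
python3 -m creep '[{"translation":[0.022,-0.021,-0.02],"rot":[0,0,0],"jaw":0.09},{"translation":[0.025,-0.024,-0.02],"rot":[0,0,0],"jaw":0.09},{"translation":[0.025,-0.024,-0.02],"rot":[0,0,0],"jaw":0.09},{"translation":[0.028,-0.027,-0.01],"rot":[0,0,0],"jaw":0.09},{"translation":[0.028,-0.027,-0.005],"rot":[0,0,0],"jaw":0.09},{"translation":[0.028,-0.027,0],"rot":[0,0,0],"jaw":0.09},{"translation":[0.028,-0.027,0],"rot":[0,0,0],"jaw":0.09},{"translation":[0.028,-0.027,0],"rot":[0,0,0],"jaw":0.09},{"translation":[0.028,-0.027,0],"rot":[0,0,0],"jaw":0.09},{"translation":[0.028,-0.027,0],"rot":[0,0,0],"jaw":0.09},{"translation":[0.028,-0.027,0],"rot":[0,0,0],"jaw":0.09},{"translation":[0.028,-0.027,0],"rot":[0,0,0],"jaw":0.09}]'
python3 -m creep '[{"translation":[0.028,-0.027,0],"rot":[0,0,0],"jaw":0.09},{"translation":[0.028,-0.027,0],"rot":[0,0,0],"jaw":0.09},{"translation":[0.025,-0.024,0],"rot":[0,0,0],"jaw":0.09},{"translation":[0.022,-0.021,0],"rot":[0,0,0],"jaw":0.09},{"translation":[0,0,0],"rot":[0,0,0],"jaw":0.09},{"translation":[0,0,0],"rot":[0,0,0],"jaw":0.09}]'
python3 - <<'E'
from h import *
delta([0.532,-0.033,0.25])
im=optics.get_image('wrist');cv2.imwrite('pics/w1.png',im[:,:,::-1])
print(projw([0.532,-0.033,0.09]),[ (x['location'],x['score']) for x in optics.pinpoint('wrist','dial_axis')])
E
```

```text
clock: 1.45
position: [0.4221, -0.1566, 0.279]
ee_rot: [3.076, 0.637, 0.001]
force: [0.8, -0.5, -0.3]
width: 0.98
clock: 1.95
position: [0.4772, -0.0249, 0.2786]
ee_rot: [-3.075, -0.643, -0.0]
force: [-0.7, -0.4, -0.4]
width: 0.983
pos [ 0.4772 -0.0249  0.2786] F [-0.68 -0.42 -0.37] clk 1.95 j [ 0.278  0.165 -0.389  1.775  0.066  1.215 -1.288]
toolaxes x [0.916 0.401 0.   ] y [ 0.401 -0.916 -0.   ] z [ 0.  0. -1.]
delta tool [0.0469 0.0294 0.0286]
[305.6951635  146.36180824] []
```

View pics/w1.png

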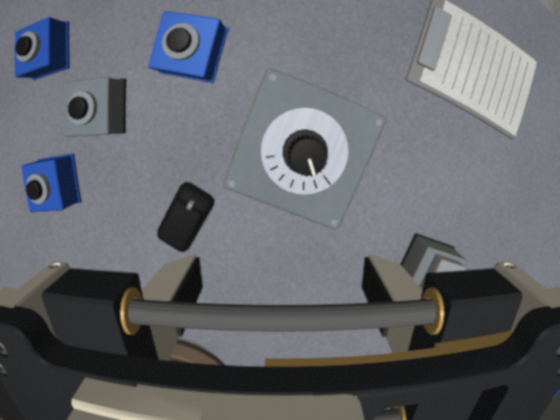

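Run:
```python
from h import *
a=cv2.imread('pics/w1.png')[100:215,220:390]
cv2.imwrite('pics/c1.png',cv2.resize(a,None,fx=4.7,fy=4.7,interpolation=cv2.INTER_CUBIC))
S=[rayw(p,0.09) for p in[(272,77),(379,122),(335,224),(232,184)]]
print(np.round(S,4),np.mean(S,0).round(4), [np.linalg.norm(S[i]-S[(i+1)%4]).round(4) for i in range(4)])
print(rayw((304,151),0.09))
# disc fit
g=cv2.imread('pics/w1.png')
m=(g.min(2)>165).astype(np.uint8);m[:,:250]=0;m[:,355:]=0;m[:100]=0;m[200:]=0
c=cv2.convexHull(max(cv2.findContours(m,0,1)[0],key=cv2.contourArea));e=cv2.fitEllipse(c);print(e,rayw(e[0],0.091))
```

```text
[[ 0.5894  0.0321  0.09  ]
 [ 0.5938 -0.1001  0.09  ]
 [ 0.4609 -0.1055  0.09  ]
 [ 0.4578  0.0271  0.09  ]] [ 0.5255 -0.0366  0.09  ] [np.float64(0.1322), np.float64(0.133), np.float64(0.1326), np.float64(0.1317)]
[ 0.52611664 -0.03450255  0.09      ]
((304.0560607910156, 150.56082153320312), (85.82654571533203, 86.61746215820312), 82.55193328857422) [ 0.52667839 -0.03424824  0.091     ]
```

View pics/c1.png

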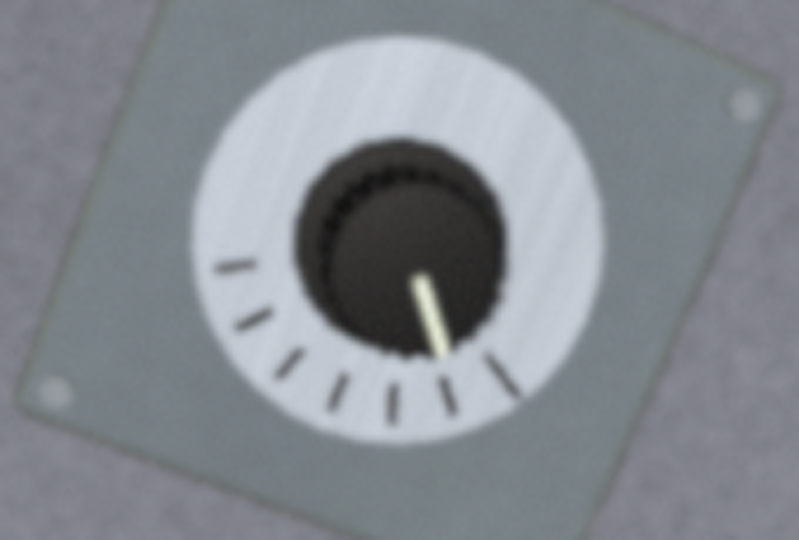

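The line points at the second tick from the long (stop) tick, so the dial stands on click 1. I'll check the axis position against the fixed cameras before moving over it.

Run:
```python
from h import *
P={}
for n,(x0,x1,y0,y1) in {'scene':(228,280,180,220),'side':(285,345,168,212)}.items():
    g=cv2.imread(f'pics/{n}0.png');m=(g.min(2)>(175)).astype(np.uint8);k=np.zeros_like(m);k[y0:y1,x0:x1]=1;m*=k
    c=cv2.findContours(m,0,1)[0];c=cv2.convexHull(np.vstack([q for q in c if cv2.contourArea(q)>15]));e=cv2.fitEllipse(c);print(n,e);P[n]=e[0]
print(tri(P['scene'],P['side']))
for X in([.5262,-.0352,.09],):print(proj('scene',X),proj('side',X))
g=cv2.imread('pics/w1.png')
for z in (.14,.145,.15): print(z,projw([.5262,-.0352,z]))
delta([.5262,-.0352,.25])
print([(x['location'],x['score']) for x in optics.pinpoint('wrist','enter_top')])
```

```text
scene ((252.92355346679688, 200.41909790039062), (27.338077545166016, 37.73217010498047), 86.4969482421875)
side ((314.36334228515625, 190.34820556640625), (27.57574462890625, 45.74364471435547), 92.39008331298828)
(array([ 0.52625455, -0.03189536,  0.08862806]), [array([0., 0.]), array([ 0.1, -0.1])])
[251.8300586  199.77413208] [315.4709048  189.10629463]
0.14 [308.09906838 156.78689078]
0.145 [308.5093663  157.44407672]
0.15 [308.93240804 158.12207649]
pos [ 0.4766 -0.0275  0.2785] F [ 0.69 -0.03 -0.07] clk 2.05 j [ 0.28   0.164 -0.386  1.776  0.066  1.215 -1.287]
toolaxes x [ 0.918  0.397 -0.001] y [ 0.397 -0.918  0.   ] z [-0.    -0.001 -1.   ]
delta tool [0.0425 0.0267 0.0285]
[([32.6, 194.4], 0.71), ([73.8, 108.4], 0.56), ([22.4, 45.3], 0.54)]
```

```bash
python3 -m creep '[{"translation":[0.0215,0.0128,0],"rot":[0,0,0],"jaw":0.0918},{"translation":[0.0215,0.0128,0],"rot":[0,0,0],"jaw":0.0918},{"translation":[0,0,0.025],"rot":[0,0,0],"jaw":0.0918},{"translation":[0,0,0.03],"rot":[0,0,0],"jaw":0.0918},{"translation":[0,0,0.03],"rot":[0,0,0],"jaw":0.0918},{"translation":[0,0,0.015],"rot":[0,0,0],"jaw":0.0918},{"translation":[0,0,0],"rot":[0,0,0],"jaw":0.0918},{"translation":[0,0,0],"rot":[0,0,0],"jaw":0.0918}]'
python3 - <<'E'
from h import *
delta([.5262,-.034,.127])
im=optics.get_image('wrist');cv2.imwrite('pics/w2.png',im[:,:,::-1])
delta([.5262,-.034,.127])
im=optics.get_image('side');cv2.imwrite('pics/s2.png',im[60:260,180:440,::-1].repeat(3,0).repeat(3,1))
delta([.5262,-.034,.127])
E
```

```text
clock: 2.77
position: [0.526, -0.0343, 0.1785]
ee_rot: [3.077, 0.635, -0.002]
force: [0.8, -0.0, 0.2]
width: 0.998
pos [ 0.526  -0.0343  0.1785] F [ 0.78 -0.03  0.19] clk 2.77 j [ 0.251  0.332 -0.37   1.819  0.139  1.017 -1.338]
toolaxes x [ 0.918  0.396 -0.001] y [ 0.396 -0.918 -0.   ] z [-0.001 -0.    -1.   ]
delta tool [ 0.0004 -0.0002  0.0515]
pos [ 0.5269 -0.034   0.1796] F [ 0.84  0.42 -0.11] clk 2.82 j [ 0.251  0.331 -0.371  1.818  0.139  1.018 -1.338]
toolaxes x [0.918 0.396 0.001] y [ 0.396 -0.918  0.001] z [ 0.001 -0.    -1.   ]
delta tool [-0.0007 -0.0003  0.0526]
pos [ 0.5274 -0.0337  0.1801] F [-0.24  0.09  1.4 ] clk 2.87 j [ 0.251  0.33  -0.371  1.817  0.139  1.017 -1.338]
toolaxes x [0.918 0.396 0.002] y [ 0.396 -0.918  0.001] z [ 0.002 -0.    -1.   ]
delta tool [-0.0013 -0.0003  0.0531]
```

View pics/w2.png

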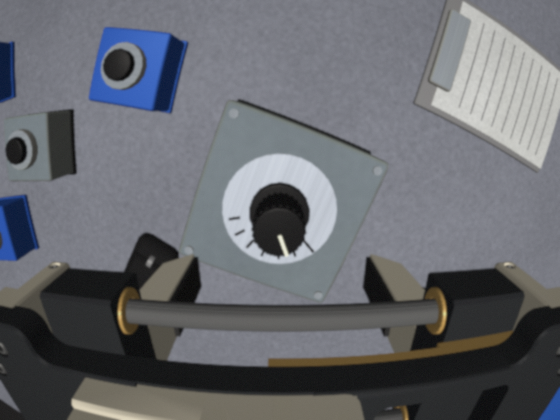

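View pics/s2.png

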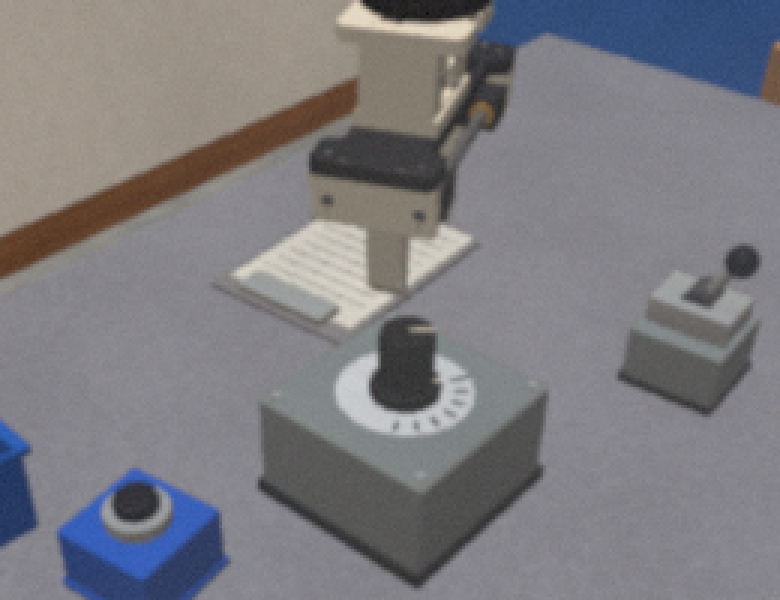

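The knob (278,222) lies midway between the fingers and the line is still on the second tick. I'll go down to grasp height.

```bash
python3 -m creep '[{"translation":[0,0,0.018],"rot":[0,0,0],"jaw":0.0918},{"translation":[0,0,0.018],"rot":[0,0,0],"jaw":0.0918},{"translation":[0,0,0.010],"rot":[0,0,0],"jaw":0.0918},{"translation":[0,0,0.006],"rot":[0,0,0],"jaw":0.0918},{"translation":[0,0,0],"rot":[0,0,0],"jaw":0.0918},{"translation":[0,0,0],"rot":[0,0,0],"jaw":0.0918}]'
python3 - <<'E'
from h import *
delta([.5262,-.034,.127])
im=optics.get_image('wrist');cv2.imwrite('pics/w3.png',im[:,:,::-1])
E
python3 -m creep '[{"translation":[0,0,0],"rot":[0,0,0],"jaw":0.045},{"translation":[0,0,0],"rot":[0,0,0],"jaw":0.04},{"translation":[0,0,0],"rot":[0,0,0],"jaw":0.03},{"translation":[0,0,0],"rot":[0,0,0],"jaw":0.03},{"translation":[0,0,0],"rot":[0,0,0],"jaw":0.03},{"translation":[0,0,0],"rot":[0,0,0],"jaw":0.03}]' 40
python3 -c "from h import *
delta(None);print(arm.observe()['ft_torque'])"
```

```text
clock: 3.37
position: [0.527, -0.0331, 0.1274]
ee_rot: [3.076, 0.637, 0.001]
force: [-0.6, 0.6, -0.1]
width: 1.003
pos [ 0.527  -0.0331  0.1274] F [-0.6   0.57 -0.06] clk 3.37 j [ 0.237  0.388 -0.361  1.881  0.172  0.901 -1.368]
toolaxes x [0.918 0.397 0.001] y [ 0.397 -0.918  0.   ] z [ 0.001 -0.    -1.   ]
delta tool [-0.0011  0.0005  0.0004]
clock: 3.92
position: [0.5266, -0.0331, 0.1267]
ee_rot: [3.076, 0.638, 0.0]
force: [0.1, 0.1, -1.1]
width: 0.614
pos [ 0.5266 -0.0331  0.1267] F [ 0.06  0.14 -1.14] clk 3.92 j [ 0.237  0.389 -0.361  1.883  0.172  0.9   -1.368]
toolaxes x [0.918 0.397 0.   ] y [ 0.397 -0.918  0.   ] z [ 0. -0. -1.]
[ 0.00402613 -0.01055489 -0.03594013]
```

View pics/w3.png

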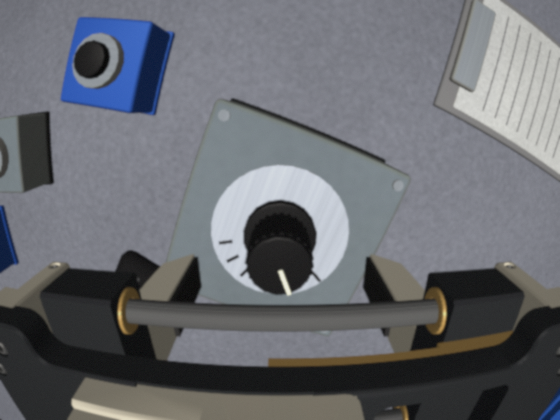

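```bash
python3 -m creep '[{"translation":[0,0,0],"rot":[0,0,0],"jaw":0.03},{"translation":[0,0,0],"rot":[0,0,0],"jaw":0.03},{"translation":[0,0,0],"rot":[0,0,0],"jaw":0.03},{"translation":[0,0,0],"rot":[0,0,0],"jaw":0.03},{"translation":[0,0,0],"rot":[0,0,0],"jaw":0.03}]' 55
python3 -c "from h import *
delta(None);print(arm.observe()['ft_torque'])"
```

```text
clock: 4.33
position: [0.5265, -0.0331, 0.1266]
ee_rot: [3.076, 0.638, -0.0]
force: [-0.3, -0.4, -0.5]
width: 0.331
pos [ 0.5265 -0.0331  0.1266] F [-0.31 -0.38 -0.46] clk 4.33 j [ 0.237  0.389 -0.361  1.883  0.172  0.9   -1.369]
toolaxes x [ 0.918  0.397 -0.   ] y [ 0.397 -0.918  0.   ] z [-0. -0. -1.]
[-0.03740037  0.04251444 -0.00552939]
```

Run:
```python
from h import *
im=optics.get_image('wrist');cv2.imwrite('pics/w4.png',im[:,:,::-1])
im=optics.get_image('side');cv2.imwrite('pics/s4.png',cv2.resize(im[90:260,230:410,::-1],None,fx=3.3,fy=3.3))
im=optics.get_image('scene');cv2.imwrite('pics/sc4.png',cv2.resize(im[90:260,160:340,::-1],None,fx=3.3,fy=3.3))
delta(None)
```

```text
pos [ 0.5266 -0.0331  0.1266] F [-0.57 -0.4  -0.05] clk 4.48 j [ 0.237  0.389 -0.361  1.883  0.172  0.9   -1.369]
toolaxes x [0.918 0.397 0.   ] y [ 0.397 -0.918  0.   ] z [ 0. -0. -1.]
```

View pics/w4.png

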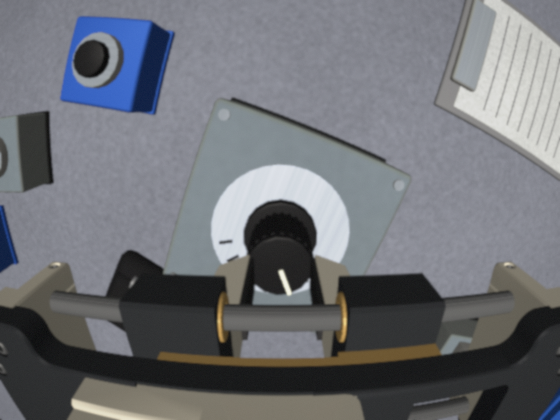

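View pics/s4.png

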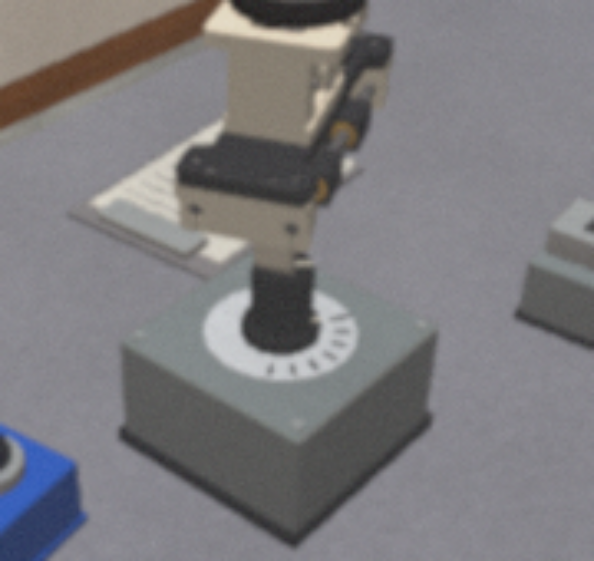

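View pics/sc4.png

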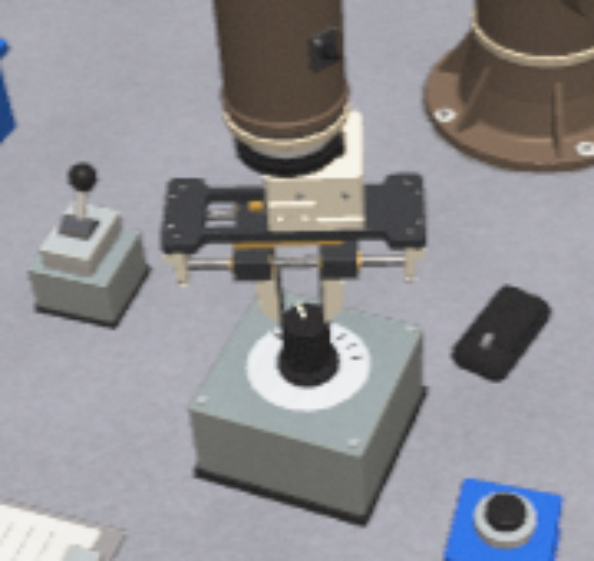

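Run:
```python
from h import *
s=arm.observe();p=s['position']
for n in('scene','side'):
  i=proj(n,p);o={'scene':(160,90),'side':(230,90)}[n]
  for X in (p,p+[0,0,-.014],[.5262,-.034,.14],[.5262,-.034,.09]): print(n,X,((proj(n,X)-o)*3.3).round())
for X in (p,p+[0,0,-.014],[.5262,-.034,.14],[.5262,-.034,.09]): print('w',projw(X).round())
```

```text
scene [ 0.52657014 -0.03308662  0.1266367 ] [303. 332.]
scene [ 0.52657014 -0.03308662  0.1126367 ] [304. 344.]
scene [0.5262, -0.034, 0.14] [301. 320.]
scene [0.5262, -0.034, 0.09] [304. 363.]
side [ 0.52657014 -0.03308662  0.1266367 ] [282. 283.]
side [ 0.52657014 -0.03308662  0.1126367 ] [281. 300.]
side [0.5262, -0.034, 0.14] [284. 265.]
side [0.5262, -0.034, 0.09] [281. 328.]
w [281. 256.]
w [281. 247.]
w [282. 266.]
w [282. 235.]
```

Run:
```python
from h import *
y=np.array([.397,-.918,0])
def s2(X): return ((proj('side',X)-[180,60])*3).round()
p=np.array([.5265,-.034,.179])
for dz in(0,-.014): print('s2',dz,[s2(p+[0,0,dz]+k*y) for k in(-.046,-.065,.046,.065)])
p=arm.observe()['position']
for dz in(0,-.014):
  for k in(-.015,-.034,.015,.034):
    X=p+[0,0,dz]+k*y; print('now',dz,k,'side',((proj('side',X)-[230,90])*3.3).round(),'scene',((proj('scene',X)-[160,90])*3.3).round(),'w',projw(X).round())
```

```text
s2 0 [array([388., 320.]), array([379., 336.]), array([429., 248.]), array([437., 235.])]
s2 -0.014 [array([388., 338.]), array([379., 354.]), array([428., 266.]), array([436., 252.])]
now 0 -0.015 side [274. 296.] scene [322. 332.] w [257. 256.]
now 0 -0.034 side [265. 313.] scene [345. 331.] w [226. 255.]
now 0 0.015 side [289. 270.] scene [284. 333.] w [305. 256.]
now 0 0.034 side [297. 254.] scene [260. 333.] w [336. 255.]
now -0.014 -0.015 side [274. 314.] scene [322. 344.] w [258. 247.]
now -0.014 -0.034 side [264. 331.] scene [346. 343.] w [229. 246.]
now -0.014 0.015 side [288. 287.] scene [285. 345.] w [304. 247.]
now -0.014 0.034 side [296. 271.] scene [262. 345.] w [333. 246.]
```

Run:
```python
from h import *
a=cv2.imread('pics/w4.png')[180:360,180:390]
cv2.imwrite('pics/c4.png',cv2.convertScaleAbs(cv2.resize(a,None,fx=3.3,fy=3.3,interpolation=cv2.INTER_CUBIC),alpha=1.8,beta=20))
b=cv2.imread('pics/sc4.png')[200:420,150:450]
cv2.imwrite('pics/c4b.png',cv2.convertScaleAbs(cv2.resize(b,None,fx=2.6,fy=2.6,interpolation=cv2.INTER_CUBIC),alpha=1.8,beta=20))
p=arm.observe()['position'];x=np.array([.918,.397,0]);y=np.array([.397,-.918,0])
for dz in(-.014,0,.005,.02,.035):
  for kx in (-.0095,.0095): print(dz,kx,((projw(p+[0,0,dz]-.015*y+kx*x)-[180,180])*3.3).round(),((projw(p+[0,0,dz]+.015*y+kx*x)-[180,180])*3.3).round())
```

```text
-0.014 -0.0095 [259. 263.] [408. 263.]
-0.014 0.0095 [256. 175.] [410. 175.]
0 -0.0095 [254. 295.] [413. 295.]
0 0.0095 [251. 202.] [415. 202.]
0.005 -0.0095 [252. 307.] [414. 307.]
0.005 0.0095 [249. 213.] [417. 213.]
0.02 -0.0095 [246. 347.] [420. 347.]
0.02 0.0095 [242. 248.] [424. 248.]
0.035 -0.0095 [240. 393.] [427. 393.]
0.035 0.0095 [235. 289.] [431. 288.]
```

View pics/c4.png

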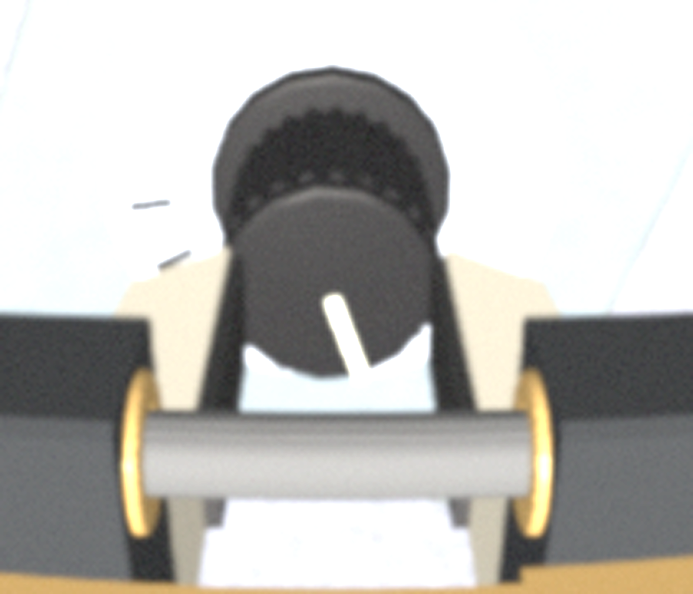

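View pics/c4b.png

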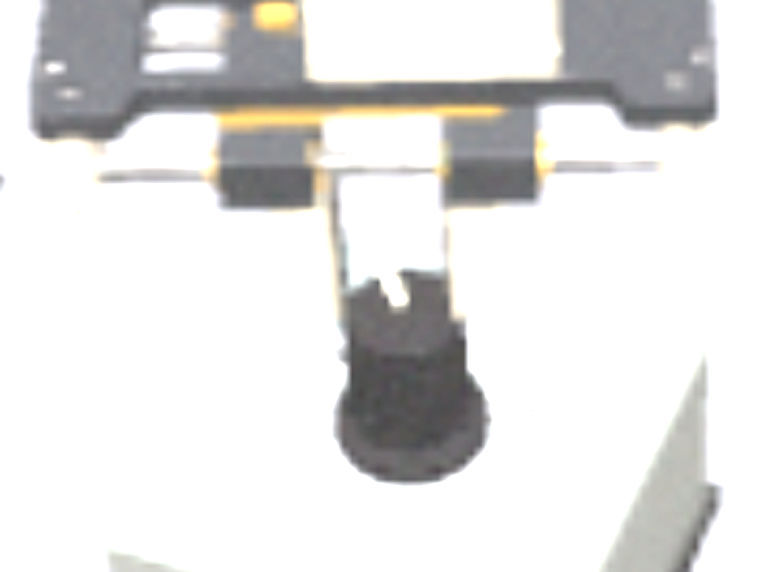

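The fingertips stand about 30 mm higher than the stated geometry implies. They show at row 250 of the crop and closed freely to 30 mm above the knob with no force. I'll reopen to 56 mm and go down in small steps, watching the force.

```bash
python3 -m creep '[{"translation":[0,0,0],"rot":[0,0,0],"jaw":0.056},{"translation":[0,0,0],"rot":[0,0,0],"jaw":0.056},{"translation":[0,0,0],"rot":[0,0,0],"jaw":0.056},{"translation":[0,0,0],"rot":[0,0,0],"jaw":0.056},{"translation":[0,0,0],"rot":[0,0,0],"jaw":0.056}]'
python3 -m creep '[{"translation":[0,0,0.003],"rot":[0,0,0],"jaw":0.056},{"translation":[0,0,0.003],"rot":[0,0,0],"jaw":0.056},{"translation":[0,0,0],"rot":[0,0,0],"jaw":0.056}]'
python3 - <<'E'
from h import *
im=optics.get_image('wrist');cv2.imwrite('pics/w5.png',im[:,:,::-1])
im=optics.get_image('side');cv2.imwrite('pics/s5.png',cv2.resize(im[90:260,230:410,::-1],None,fx=3.3,fy=3.3))
delta(None)
E
```

```text
clock: 4.9
position: [0.5265, -0.0331, 0.1266]
ee_rot: [3.076, 0.638, -0.0]
force: [0.1, 0.4, -0.4]
width: 0.598
clock: 5.15
position: [0.526, -0.0331, 0.1199]
ee_rot: [-3.076, -0.638, 0.002]
force: [-0.3, -0.3, -0.8]
width: 0.613
pos [ 0.5263 -0.0331  0.1203] F [ 0.04  0.32 -0.96] clk 5.25 j [ 0.235  0.396 -0.359  1.89   0.176  0.887 -1.372]
toolaxes x [ 0.918  0.397 -0.001] y [ 0.397 -0.918 -0.   ] z [-0.001 -0.    -1.   ]
```

View pics/w5.png

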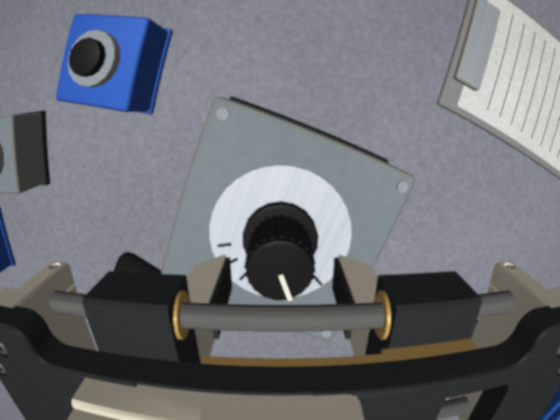

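View pics/s5.png

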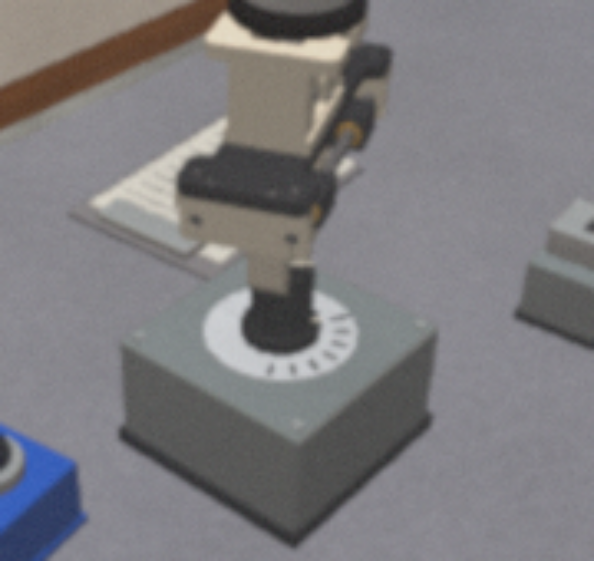

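In the side crop the near finger, ending at (268,292), lies in front of the knob and well above the skirt. I'll keep going down in steps and check the force after each.

```bash
python3 -m creep '[{"translation":[0,0,0.003],"rot":[0,0,0],"jaw":0.056},{"translation":[0,0,0.003],"rot":[0,0,0],"jaw":0.056},{"translation":[0,0,0.001],"rot":[0,0,0],"jaw":0.056}]' | grep -E "posi|force"
python3 -m creep '[{"translation":[0,0,0.003],"rot":[0,0,0],"jaw":0.056},{"translation":[0,0,0.003],"rot":[0,0,0],"jaw":0.056},{"translation":[0,0,0],"rot":[0,0,0],"jaw":0.056}]'| grep -E "posi|force"
python3 - <<'E'
from h import *
im=optics.get_image('wrist');cv2.imwrite('pics/w6.png',im[:,:,::-1])
im=optics.get_image('side');cv2.imwrite('pics/s6.png',cv2.resize(im[90:260,230:410,::-1],None,fx=3.3,fy=3.3))
delta(None)
E
```

```text
position: [0.5263, -0.0331, 0.1131]
force: [0.1, -0.0, -0.7]
position: [0.5261, -0.0331, 0.1069]
force: [-1.2, 0.2, 0.1]
pos [ 0.5264 -0.0331  0.1074] F [0.44 0.28 0.01] clk 5.85 j [ 0.231  0.412 -0.355  1.903  0.185  0.858 -1.381]
toolaxes x [ 0.918  0.397 -0.   ] y [ 0.397 -0.918 -0.   ] z [-0.  0. -1.]
```

View pics/s6.png

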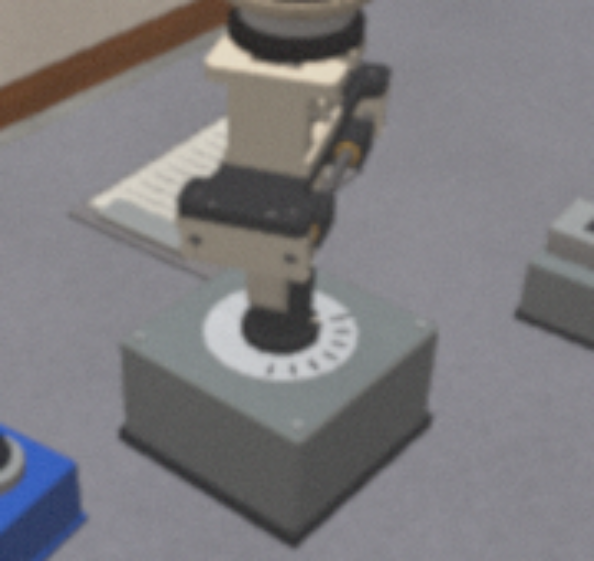

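View pics/w6.png

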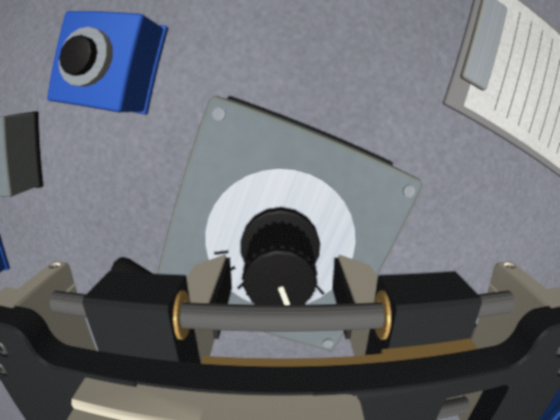

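```bash
python3 -m creep '[{"translation":[0,0,0.003],"rot":[0,0,0],"jaw":0.056},{"translation":[0,0,0.003],"rot":[0,0,0],"jaw":0.056},{"translation":[0,0,0],"rot":[0,0,0],"jaw":0.056}]' | grep -E "posi|force"
python3 -m creep '[{"translation":[0,0,0],"rot":[0,0,0],"jaw":0.03},{"translation":[0,0,0],"rot":[0,0,0],"jaw":0.03},{"translation":[0,0,0],"rot":[0,0,0],"jaw":0.03},{"translation":[0,0,0],"rot":[0,0,0],"jaw":0.03},{"translation":[0,0,0],"rot":[0,0,0],"jaw":0.03},{"translation":[0,0,0],"rot":[0,0,0],"jaw":0.03}]' 40
python3 - <<'E'
from h import *
delta(None);print(arm.observe()['ft_torque'].round(3))
im=optics.get_image('wrist');cv2.imwrite('pics/w7.png',im[:,:,::-1])
im=optics.get_image('side');cv2.imwrite('pics/s7.png',cv2.resize(im[90:260,230:410,::-1],None,fx=3.3,fy=3.3))
delta(None)
E
```

```text
position: [0.5262, -0.0331, 0.101]
force: [-0.3, 0.0, -0.8]
clock: 6.6
position: [0.5261, -0.0323, 0.1015]
ee_rot: [-3.075, -0.638, 0.001]
force: [-2.1, 4.8, -1.2]
width: 0.404
pos [ 0.5261 -0.0323  0.1015] F [-2.11  4.83 -1.24] clk 6.6 j [ 0.229  0.419 -0.354  1.91   0.189  0.845 -1.385]
toolaxes x [ 0.917  0.398 -0.   ] y [ 0.398 -0.917 -0.001] z [-0.001  0.001 -1.   ]
[0.939 0.383 0.025]
pos [ 0.5261 -0.0323  0.1015] F [-2.97  4.41 -0.58] clk 6.7 j [ 0.229  0.419 -0.354  1.91   0.189  0.845 -1.385]
toolaxes x [ 0.917  0.398 -0.   ] y [ 0.398 -0.917 -0.001] z [-0.001  0.001 -1.   ]
```

View pics/s7.png

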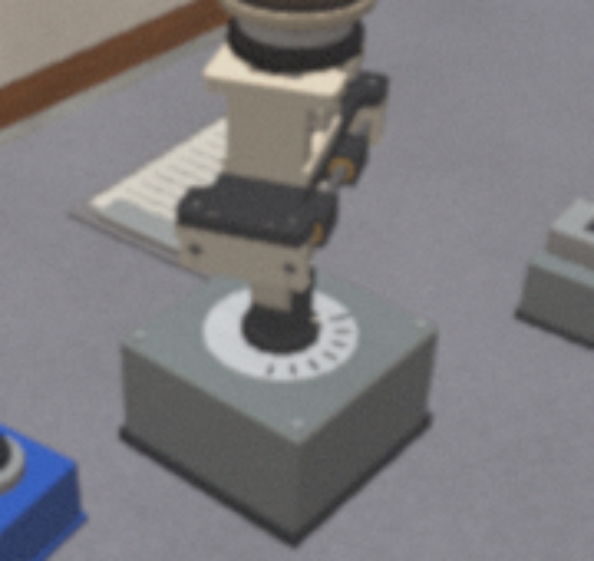

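View pics/w7.png

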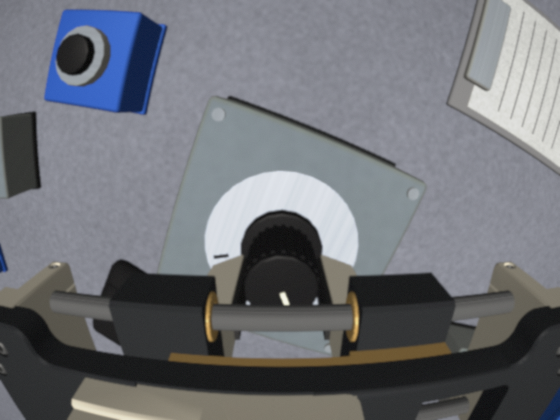

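The fingers now hold the knob at 37 mm with a 5 N side load. I'll relax that by moving 1 mm along tool -y, grip harder, and start pushing down.

```bash
python3 -m creep '[{"translation":[0,-0.001,0],"rot":[0,0,0],"jaw":0.03},{"translation":[0,0,0],"rot":[0,0,0],"jaw":0.03},{"translation":[0,0,0],"rot":[0,0,0],"jaw":0.03}]' 60 | grep -E "posi|force|wid"
python3 -m creep '[{"translation":[0,0,0.001],"rot":[0,0,0],"jaw":0.03},{"translation":[0,0,0.001],"rot":[0,0,0],"jaw":0.03},{"translation":[0,0,0],"rot":[0,0,0],"jaw":0.03}]' | grep -E "posi|force|wid"
python3 -c "from h import *
print(arm.observe()['ft_torque'].round(3))"
```

```text
position: [0.5261, -0.0323, 0.1015]
force: [-0.1, 3.2, -2.0]
width: 0.403
position: [0.5261, -0.0322, 0.0995]
force: [-0.4, 2.5, -1.8]
width: 0.404
[0.337 0.16  0.045]
```

```bash
python3 -m creep '[{"translation":[0,0,0.001],"rot":[0,0,0],"jaw":0.03},{"translation":[0,0,0.001],"rot":[0,0,0],"jaw":0.03},{"translation":[0,0,0],"rot":[0,0,0],"jaw":0.03}]' | grep -E "posi|force|wid"
python3 -c "from h import *
s=arm.observe();print(s['ft_torque'].round(3),s['force'].round(2))"
```

```text
position: [0.5262, -0.0322, 0.0976]
force: [-1.3, 2.6, 2.7]
width: 0.4
[0.332 0.371 0.039] [-1.29  2.64  2.65]
```

```bash
python3 -m creep '[{"translation":[0,0,0.001],"rot":[0,0,0],"jaw":0.03},{"translation":[0,0,0],"rot":[0,0,0],"jaw":0.03}]' | grep -E "posi|force|wid"
python3 -c "from h import *
s=arm.observe();print(s['ft_torque'].round(3),s['force'].round(2))"
```

```text
position: [0.5262, -0.0321, 0.0969]
force: [-3.2, 1.6, 6.2]
width: 0.399
[0.291 0.647 0.039] [-3.22  1.63  6.24]
```

```bash
python3 -m creep '[{"translation":[0,0,0.001],"rot":[0,0,0],"jaw":0.03},{"translation":[0,0,0.0005],"rot":[0,0,0],"jaw":0.03},{"translation":[0,0,0],"rot":[0,0,0],"jaw":0.03}]' | grep -E "posi|force|wid"
for i in 1 2; do python3 -m creep '[{"translation":[0,0,0],"rot":[0,0,0],"jaw":0.03}]' | grep -E "posi|force"; done
```

```text
position: [0.5263, -0.0321, 0.0958]
force: [-3.6, 2.0, 10.6]
width: 0.402
position: [0.5264, -0.0322, 0.0958]
force: [-4.3, 2.2, 9.9]
position: [0.5264, -0.0321, 0.0958]
force: [-4.7, 2.4, 10.6]
```

```bash
python3 -m creep '[{"translation":[-0.001,-0.001,0.0007],"rot":[0,0,0],"jaw":0.03},{"translation":[0,0,0.0005],"rot":[0,0,0],"jaw":0.03},{"translation":[0,0,0],"rot":[0,0,0],"jaw":0.03}]' | grep -E "posi|force|wid"
for i in 1 2; do python3 -m creep '[{"translation":[0,0,0],"rot":[0,0,0],"jaw":0.03}]' | grep -E "posi|force"; done
```

```text
position: [0.5263, -0.0321, 0.0953]
force: [-2.4, 0.5, 13.4]
width: 0.398
position: [0.5263, -0.0321, 0.0952]
force: [-3.5, 0.7, 13.1]
position: [0.5263, -0.0321, 0.0953]
force: [-3.2, 0.7, 13.2]
```

```bash
python3 -m creep '[{"translation":[0,0,0.0006],"rot":[0,0,0],"jaw":0.03},{"translation":[0,0,0],"rot":[0,0,0],"jaw":0.03},{"translation":[0,0,0],"rot":[0,0,0],"jaw":0.03}]' | grep -E "posi|force|wid"
python3 -m creep '[{"translation":[0,0,0],"rot":[0,0,-2.5],"jaw":0.03},{"translation":[0,0,0],"rot":[0,0,-2.5],"jaw":0.03},{"translation":[0,0,0],"rot":[0,0,0],"jaw":0.03}]' | grep -E "posi|force|wid|rot"
python3 -c "from h import *
s=arm.observe();print(s['ft_torque'].round(3),s['force'].round(2))"
```

```text
position: [0.5263, -0.0321, 0.0948]
force: [-2.9, 0.3, 14.9]
width: 0.4
position: [0.5263, -0.0321, 0.0948]
ee_rot: [3.043, 0.774, 0.005]
force: [-3.5, 1.0, 15.8]
width: 0.403
[ 0.134  0.671 -0.022] [-3.46  0.95 15.79]
```

```bash
python3 -m creep '[{"translation":[0,0,0],"rot":[0,0,-2.5],"jaw":0.03},{"translation":[0,0,0],"rot":[0,0,-2.5],"jaw":0.03},{"translation":[0,0,0],"rot":[0,0,0],"jaw":0.03}]' | grep -E "posi|force|wid|rot"
python3 -c "from h import *
s=arm.observe();print(s['ft_torque'].round(3),s['force'].round(2))
im=optics.get_image('wrist');cv2.imwrite('pics/w8.png',im[:,:,::-1])"
```

```text
position: [0.5264, -0.0322, 0.0948]
ee_rot: [3.006, 0.906, 0.005]
force: [-3.5, 0.8, 13.7]
width: 0.41
[-0.131  0.552  0.098] [-3.47  0.77 13.74]
```

View pics/w8.png

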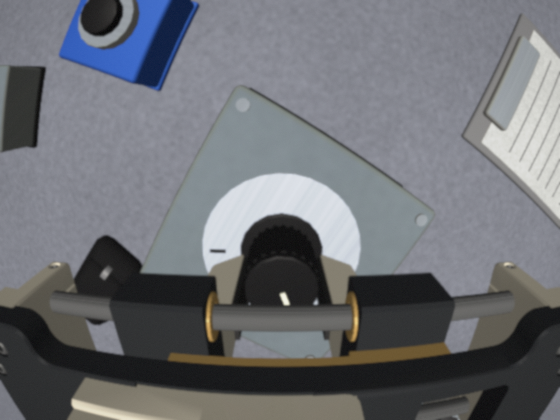

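```bash
python3 -m creep '[{"translation":[0,0,0.0003],"rot":[0,0,-2.5],"jaw":0.03},{"translation":[0,0,0],"rot":[0,0,-2.5],"jaw":0.03},{"translation":[0,0,0],"rot":[0,0,0],"jaw":0.03}]' | grep -E "posi|force|wid|rot"
python3 -c "from h import *
s=arm.observe();print(s['ft_torque'].round(3),s['force'].round(2))"
```

```text
position: [0.5264, -0.0322, 0.0946]
ee_rot: [2.963, 1.037, 0.005]
force: [-3.8, 0.4, 15.7]
width: 0.397
[-0.038  0.678  0.096] [-3.8   0.38 15.73]
```

```bash
python3 -m creep '[{"translation":[0,0,0],"rot":[0,0,-2.5],"jaw":0.03},{"translation":[0,0,0],"rot":[0,0,-2.5],"jaw":0.03},{"translation":[0,0,0],"rot":[0,0,0],"jaw":0.03}]' | grep -E "posi|force|wid|rot"
python3 -c "from h import *
s=arm.observe();print(s['ft_torque'].round(3),s['force'].round(2))
im=optics.get_image('wrist');cv2.imwrite('pics/w9.png',cv2.resize(im[180:340,200:360,::-1],None,fx=3.5,fy=3.5))"
```

```text
position: [0.5265, -0.0322, 0.0945]
ee_rot: [2.916, 1.164, 0.005]
force: [-3.1, 0.4, 15.7]
width: 0.402
[-0.064  0.606 -0.038] [-3.06  0.43 15.65]
```

View pics/w9.png

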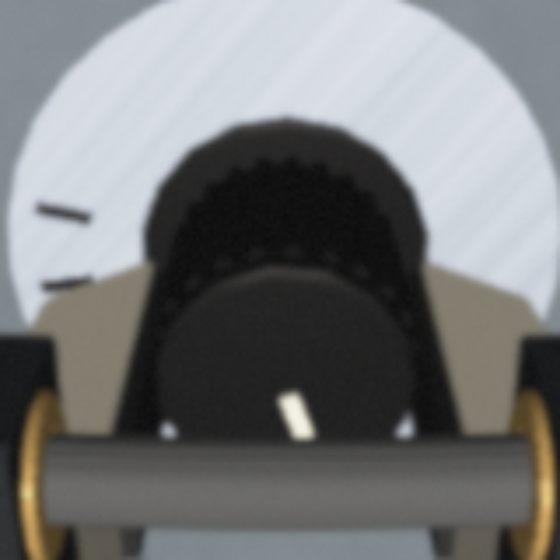

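```bash
python3 -m creep '[{"translation":[0,0,0],"rot":[0,0,-2.5],"jaw":0.03},{"translation":[0,0,0],"rot":[0,0,0],"jaw":0.03}]' | grep -E "posi|force|wid|rot"
python3 -c "from h import *
s=arm.observe();print(s['ft_torque'].round(3),s['force'].round(2))"
```

```text
position: [0.5265, -0.0322, 0.0946]
ee_rot: [2.89, 1.227, 0.005]
force: [-2.4, -0.4, 15.9]
width: 0.399
[-0.09   0.622 -0.015] [-2.43 -0.37 15.87]
```

```bash
python3 -m creep '[{"translation":[0,0,0],"rot":[0,0,-2.5],"jaw":0.03},{"translation":[0,0,0],"rot":[0,0,0],"jaw":0.03}]' | grep -E "posi|force|wid|rot"
python3 -c "from h import *
s=arm.observe();print(s['ft_torque'].round(3),s['force'].round(2))"
```

```text
position: [0.5265, -0.0322, 0.0945]
ee_rot: [2.864, 1.288, 0.005]
force: [-2.9, 0.6, 15.2]
width: 0.4
[ 0.075  0.619 -0.948] [-2.89  0.61 15.15]
```

The torque jumped to -0.95 N m at 25° of turn, so the dial is at its stop. I'll check joint 7's room, then go clockwise.

```bash
python3 -m creep '[{"translation":[0,0,0],"rot":[0,0,2.5],"jaw":0.03},{"translation":[0,0,0],"rot":[0,0,2.5],"jaw":0.03},{"translation":[0,0,0],"rot":[0,0,5],"jaw":0.03},{"translation":[0,0,0],"rot":[0,0,5],"jaw":0.03},{"translation":[0,0,0],"rot":[0,0,0],"jaw":0.03}]' | grep -E "posi|force|wid|rot"
python3 -c "from h import *
s=arm.observe();print(s['ft_torque'].round(3),s['force'].round(2),s['joints'].round(3))"
```

```text
position: [0.5264, -0.0321, 0.0945]
ee_rot: [3.01, 0.893, 0.005]
force: [-2.9, -0.4, 15.3]
width: 0.399
[-0.139  0.596  0.011] [-2.91 -0.36 15.32] [ 0.255  0.432 -0.392  1.918  0.22   0.83  -1.247]
```

```bash
python3 -m creep '[{"translation":[0,0,0],"rot":[0,0,5],"jaw":0.03},{"translation":[0,0,0],"rot":[0,0,5],"jaw":0.03},{"translation":[0,0,0],"rot":[0,0,5],"jaw":0.03},{"translation":[0,0,0],"rot":[0,0,5],"jaw":0.03},{"translation":[0,0,0],"rot":[0,0,0],"jaw":0.03}]' | grep -E "posi|force|wid|rot"
python3 -c "from h import *
s=arm.observe();print(s['ft_torque'].round(3),s['force'].round(2),s['joints'].round(3))"
```

```text
position: [0.5263, -0.0321, 0.0945]
ee_rot: [3.12, 0.358, 0.005]
force: [-3.0, 0.9, 14.9]
width: 0.402
[ 0.006  0.747 -0.003] [-3.01  0.89 14.86] [ 0.191  0.421 -0.306  1.923  0.171  0.82  -1.549]
```

```bash
python3 -m creep '[{"translation":[0,0,0],"rot":[0,0,5],"jaw":0.03},{"translation":[0,0,0],"rot":[0,0,5],"jaw":0.03},{"translation":[0,0,0],"rot":[0,0,5],"jaw":0.03},{"translation":[0,0,0],"rot":[0,0,5],"jaw":0.03},{"translation":[0,0,0],"rot":[0,0,0],"jaw":0.03}]' | grep -E "posi|force|wid|rot"
python3 -c "from h import *
s=arm.observe();print(s['ft_torque'].round(3),s['force'].round(2),s['joints'].round(3))"
```

```text
position: [0.5262, -0.0319, 0.0945]
ee_rot: [3.135, -0.19, 0.005]
force: [-3.1, 2.0, 15.7]
width: 0.401
[0.177 0.834 0.054] [-3.06  2.05 15.75] [ 0.126  0.412 -0.22   1.929  0.122  0.811 -1.852]
```

```bash
python3 -m creep '[{"translation":[0,0,0],"rot":[0,0,5],"jaw":0.03},{"translation":[0,0,0],"rot":[0,0,5],"jaw":0.03},{"translation":[0,0,0],"rot":[0,0,5],"jaw":0.03},{"translation":[0,0,0],"rot":[0,0,5],"jaw":0.03},{"translation":[0,0,0],"rot":[0,0,0],"jaw":0.03}]' | grep -E "posi|force|wid|rot"
python3 -c "from h import *
s=arm.observe();print(s['ft_torque'].round(3),s['force'].round(2),s['joints'].round(3))"
```

```text
position: [0.5261, -0.0318, 0.0945]
ee_rot: [-3.055, 0.731, -0.005]
force: [-3.5, 1.6, 15.0]
width: 0.403
[ 0.224  1.031 -0.012] [-3.49  1.61 15.03] [ 0.061  0.405 -0.134  1.934  0.074  0.804 -2.154]
```

```bash
python3 -m creep '[{"translation":[0,0,0],"rot":[0,0,5],"jaw":0.03},{"translation":[0,0,0],"rot":[0,0,5],"jaw":0.03},{"translation":[0,0,0],"rot":[0,0,0],"jaw":0.03}]' | grep -E "posi|force|wid|rot"
python3 -c "from h import *
s=arm.observe();print(s['ft_torque'].round(3),s['force'].round(2),s['joints'].round(3))
im=optics.get_image('wrist');cv2.imwrite('pics/w10.png',cv2.resize(im[160:340,180:380,::-1],None,fx=3.2,fy=3.2))
im=optics.get_image('side');cv2.imwrite('pics/s10.png',cv2.resize(im[130:230,260:370,::-1],None,fx=5,fy=5))"
```

```text
position: [0.5261, -0.0318, 0.0945]
ee_rot: [-2.98, 0.994, -0.004]
force: [-3.5, 1.8, 15.1]
width: 0.399
[ 0.318  0.973 -0.008] [-3.55  1.83 15.09] [ 0.028  0.402 -0.091  1.937  0.05   0.802 -2.306]
```

View pics/w10.png

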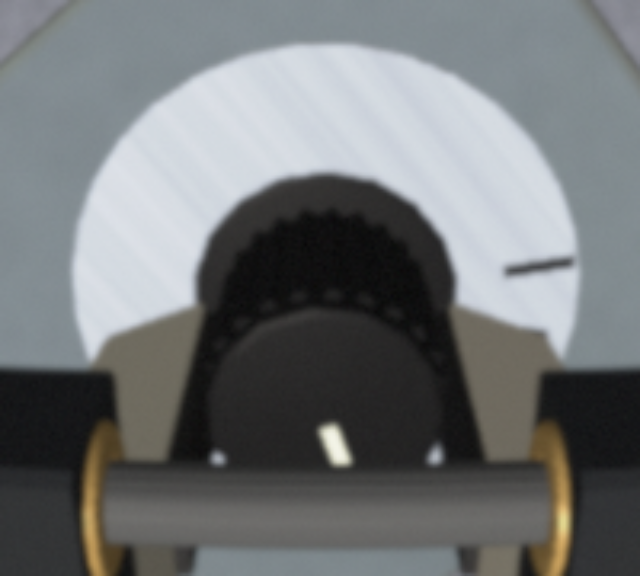

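View pics/s10.png

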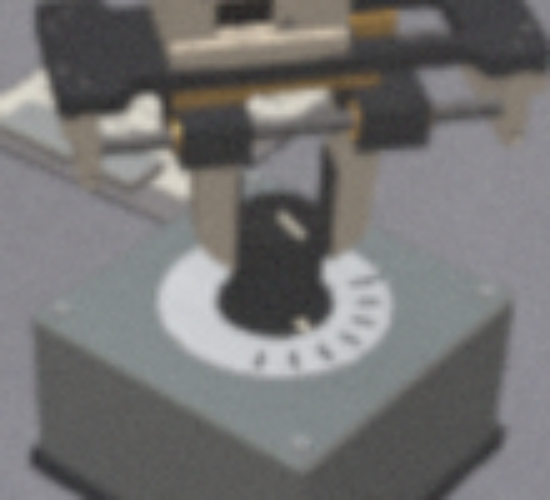

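The yaw is -36.9°, so the dial is 80° clockwise of the stop click and the torque is near zero. I'll ease up so the dial rises and locks, then open the fingers.

```bash
python3 -m creep '[{"translation":[0,0,-0.0015],"rot":[0,0,0],"jaw":0.03},{"translation":[0,0,-0.0015],"rot":[0,0,0],"jaw":0.03},{"translation":[0,0,-0.0015],"rot":[0,0,0],"jaw":0.03},{"translation":[0,0,0],"rot":[0,0,0],"jaw":0.03},{"translation":[0,0,0],"rot":[0,0,0],"jaw":0.03}]' | grep -E "posi|force|wid|rot"
python3 -c "from h import *
s=arm.observe();print(s['ft_torque'].round(3),s['force'].round(2),s['clock'])"
```

```text
position: [0.5259, -0.0317, 0.098]
ee_rot: [-2.982, 0.986, -0.003]
force: [1.5, 1.8, 5.5]
width: 0.4
[ 0.367 -0.205 -0.02 ] [1.49 1.84 5.51] 12.5667
```

```bash
python3 -m creep '[{"translation":[0,0,0],"rot":[0,0,0],"jaw":0.056},{"translation":[0,0,0],"rot":[0,0,0],"jaw":0.056},{"translation":[0,0,0],"rot":[0,0,0],"jaw":0.056},{"translation":[0,0,0],"rot":[0,0,0],"jaw":0.056},{"translation":[0,0,-0.01],"rot":[0,0,0],"jaw":0.056},{"translation":[0,0,-0.02],"rot":[0,0,0],"jaw":0.056},{"translation":[0,0,-0.03],"rot":[0,0,0],"jaw":0.056},{"translation":[0,0,-0.04],"rot":[0,0,0],"jaw":0.056},{"translation":[0,0,-0.04],"rot":[0,0,0],"jaw":0.056},{"translation":[0,0,-0.03],"rot":[0,0,0],"jaw":0.056},{"translation":[0,0,0],"rot":[0,0,0],"jaw":0.02},{"translation":[0,0,0],"rot":[0,0,0],"jaw":0.01}]' | grep -E "posi|force|wid|rot"
python3 -c "from h import *
delta([.4716,.2747,.25])
im=optics.get_image('wrist');cv2.imwrite('pics/w11.png',im[:,:,::-1])
im=optics.get_image('side');cv2.imwrite('pics/s11.png',cv2.resize(im[130:230,260:370,::-1],None,fx=5,fy=5))"
```

```text
position: [0.5258, -0.0317, 0.2701]
ee_rot: [-2.981, 0.986, -0.007]
force: [0.7, -0.5, -0.2]
width: 0.512
pos [ 0.5258 -0.0317  0.2701] F [ 0.68 -0.46 -0.17] clk 13.57 j [ 0.032  0.227 -0.091  1.707  0.022  1.204 -2.274]
toolaxes x [ 0.803 -0.596  0.004] y [-0.596 -0.803 -0.003] z [ 0.004 -0.    -1.   ]
delta tool [-0.2263 -0.2137  0.0199]
```

View pics/w11.png

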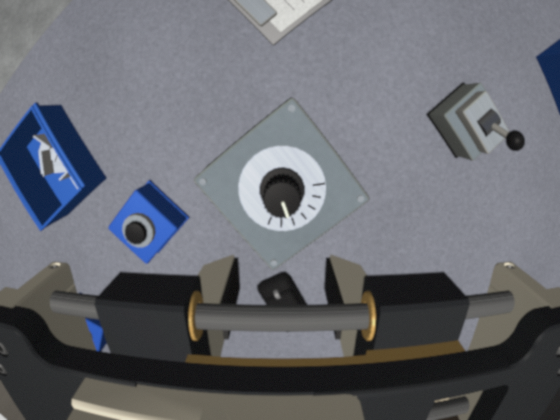

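View pics/s11.png

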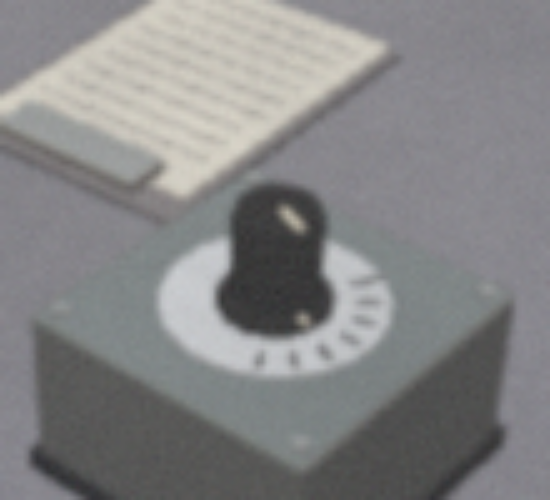

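```bash
python3 -c "
import cv2
a=cv2.imread('pics/w11.png')[140:240,225:345]
cv2.imwrite('pics/c11.png',cv2.resize(a,None,fx=6,fy=6,interpolation=cv2.INTER_CUBIC))"
```

```text
(no output)
```

View pics/c11.png

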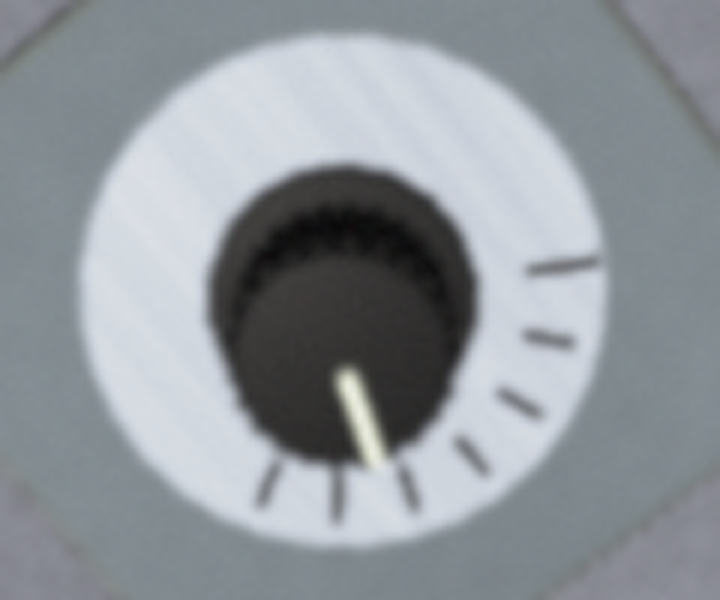

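The line points at the fifth tick counting the long one as the first, which is click 4. The dial is up and free of the fingers. Next is the grey button box.

```bash
python3 -m creep '[{"translation":[-0.02,-0.019,0],"rot":[0,0,0],"jaw":0.0},{"translation":[-0.028,-0.0265,0],"rot":[0,0,0],"jaw":0.0},{"translation":[-0.028,-0.0265,0],"rot":[0,0,0],"jaw":0.0},{"translation":[-0.028,-0.0265,0],"rot":[0,0,0],"jaw":0.0},{"translation":[-0.028,-0.0265,0],"rot":[0,0,0],"jaw":0.0},{"translation":[-0.028,-0.0265,0],"rot":[0,0,0],"jaw":0.0},{"translation":[-0.028,-0.0265,0],"rot":[0,0,0],"jaw":0.0},{"translation":[-0.02,-0.019,0.02],"rot":[0,0,0],"jaw":0.0},{"translation":[-0.018,-0.017,0.03],"rot":[0,0,0],"jaw":0.0},{"translation":[0,0,0.02],"rot":[0,0,0],"jaw":0.0},{"translation":[0,0,0],"rot":[0,0,0],"jaw":0.0},{"translation":[0,0,0],"rot":[0,0,0],"jaw":0.0}]' 20
python3 -c "from h import *
delta([.4716,.2747,.15])
im=optics.get_image('wrist');cv2.imwrite('pics/w12.png',im[:,:,::-1]); print(projw([.4716,.2747,.0746]))
print([(x['location'],x['score']) for x in optics.pinpoint('wrist','enter_top')])
im=optics.get_image('side');cv2.imwrite('pics/s12.png',im[:,:,::-1])"
```

```text
clock: 14.67
position: [0.4754, 0.2422, 0.2067]
ee_rot: [2.979, -0.982, -0.009]
force: [0.9, -0.6, 0.5]
width: 0.002
pos [0.4754 0.2422 0.2067] F [ 0.89 -0.63  0.49] clk 14.67 j [-0.685  0.287  0.146  1.794 -0.048  1.072 -2.729]
toolaxes x [ 0.804 -0.595 -0.004] y [-0.595 -0.804  0.007] z [-0.007 -0.003 -1.   ]
delta tool [-0.0222 -0.0242  0.0566]
[258.59856027 221.96296224]
[([259.7, 219.7], 0.87), ([128.9, 253.2], 0.69), ([270.3, 52.0], 0.6)]
```

View pics/w12.png

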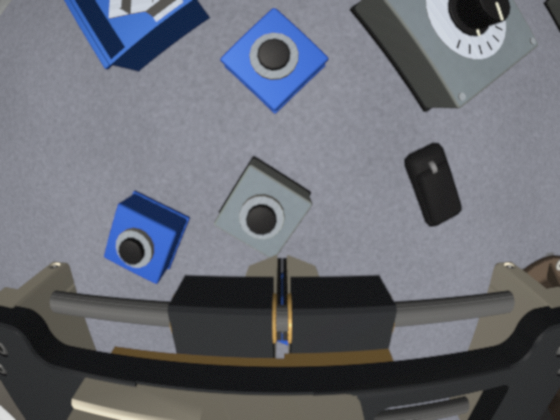

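View pics/s12.png

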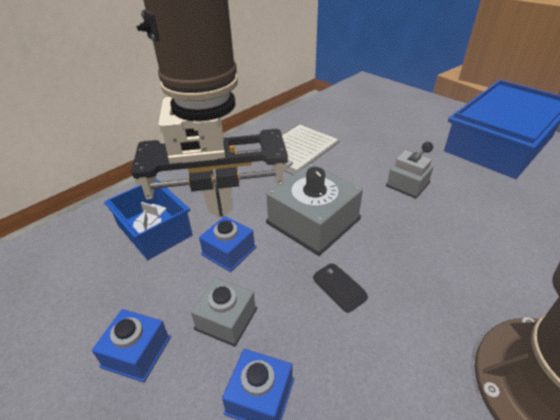

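The button shows at (260,219) in the wrist view, within a few pixels of the projected estimate. Joint 7 is close to its range limit, so I'll turn the tool back anticlockwise.

```bash
python3 -m creep '[{"translation":[0,0,0],"rot":[0,0,-7],"jaw":0.0},{"translation":[0,0,0],"rot":[0,0,-7],"jaw":0.0},{"translation":[0,0,0],"rot":[0,0,-7],"jaw":0.0},{"translation":[0,0,0],"rot":[0,0,-7],"jaw":0.0},{"translation":[0,0,0],"rot":[0,0,-7],"jaw":0.0},{"translation":[0,0,0],"rot":[0,0,-7],"jaw":0.0},{"translation":[0,0,0],"rot":[0,0,-7],"jaw":0.0},{"translation":[0,0,0],"rot":[0,0,-7],"jaw":0.0},{"translation":[0,0,0],"rot":[0,0,0],"jaw":0.0},{"translation":[0,0,0],"rot":[0,0,0],"jaw":0.0}]' 20
python3 -c "from h import *
delta([.4716,.2747,.15])
i=optics.camera_info('wrist')
im=optics.get_image('wrist');cv2.imwrite('pics/w13.png',im[:,:,::-1]); print(projw([.4716,.2747,.0746]))
for x in optics.pinpoint('wrist','enter_top'): print(x['location'],x['score'],[rayw(x['location'],z,i).round(4) for z in (.068,.0746)])
"
```

```text
clock: 15.65
position: [0.4779, 0.2417, 0.2092]
ee_rot: [-3.097, -0.52, 0.003]
force: [-0.1, -1.3, 0.2]
width: 0.002
pos [0.4779 0.2417 0.2092] F [-0.14 -1.26  0.24] clk 15.65 j [-0.542  0.288 -0.032  1.78   0.008  1.075 -1.814]
toolaxes x [ 0.945  0.327 -0.002] y [ 0.327 -0.945 -0.002] z [-0.002  0.001 -1.   ]
delta tool [ 0.0049 -0.0331  0.0593]
[248.65575557 194.46211176]
[251.4, 197.1] 0.78 [array([0.4682, 0.2711, 0.068 ]), array([0.4701, 0.2711, 0.0746])]
[394.7, 116.6] 0.66 [array([0.5966, 0.1611, 0.068 ]), array([0.5958, 0.1633, 0.0746])]
[176.1, 299.5] 0.59 [array([0.3168, 0.3216, 0.068 ]), array([0.3217, 0.3205, 0.0746])]
[134.8, 100.1] 0.58 [array([0.5292, 0.4208, 0.068 ]), array([0.5297, 0.4177, 0.0746])]
```

View pics/w13.png

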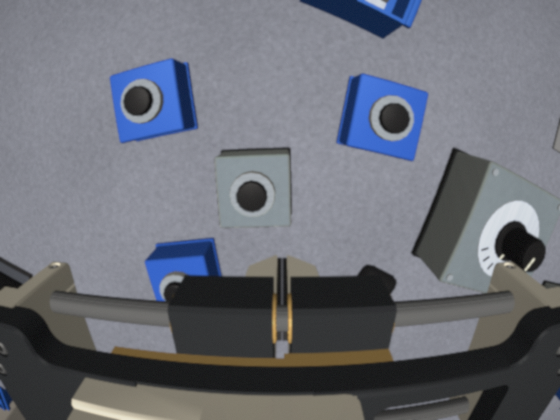

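Run:
```python
from h import *
def blob(f,x,y,r=14,t=60):
    g=cv2.imread(f).max(2)[y-r:y+r,x-r:x+r];n,l,s,c=cv2.connectedComponentsWithStats((g<t).astype(np.uint8))
    k=l[r,r] or 1+s[1:,4].argmax();return c[k]+[x-r,y-r],s[k]
a=blob('pics/scene0.png',368,222);b=blob('pics/side0.png',222,296);w=blob('pics/w13.png',251,196,22);print(a,b,w)
print(tri(a[0],b[0]))
for z in(.065,.07,.075):print(rayw(w[0],z).round(4))
```

```text
(array([367.65517241, 221.63218391]), array([ 8,  9, 12, 10, 87], dtype=int32)) (array([220.65, 290.95]), array([ 6,  6, 15,  6, 40], dtype=int32)) (array([251.60672269, 196.60840336]), array([  9,   8,  28,  29, 595], dtype=int32))
(array([0.47276611, 0.27116698, 0.0763385 ]), [array([-0.5, -0.4]), array([-0.9,  0.6])])
[0.4676 0.2715 0.065 ]
[0.4689 0.2714 0.07  ]
[0.4703 0.2714 0.075 ]
```

```bash
python3 -m creep '[{"translation":[0.0023,-0.0308,0],"rot":[0,0,0],"jaw":0.0},{"translation":[0,0,0.03],"rot":[0,0,0],"jaw":0.0},{"translation":[0,0,0.035],"rot":[0,0,0],"jaw":0.0},{"translation":[0,0,0.025],"rot":[0,0,0],"jaw":0.0},{"translation":[0,0,0.01],"rot":[0,0,0],"jaw":0.0},{"translation":[0,0,0],"rot":[0,0,0],"jaw":0.0},{"translation":[0,0,0],"rot":[0,0,0],"jaw":0.0}]' 20
python3 -c "from h import *
delta([.4703,.2714,.1])
im=optics.get_image('wrist');cv2.imwrite('pics/w14.png',cv2.resize(im[150:350,180:400,::-1],None,fx=3,fy=3))
im=optics.get_image('side');cv2.imwrite('pics/s14.png',cv2.resize(im[180:360,140:320,::-1],None,fx=3.3,fy=3.3))
im=optics.get_image('scene');cv2.imwrite('pics/sc14.png',cv2.resize(im[130:290,280:460,::-1],None,fx=3.3,fy=3.3))"
```

```text
clock: 16.33
position: [0.4688, 0.2728, 0.1089]
ee_rot: [-3.096, -0.528, 0.005]
force: [1.0, -0.7, 0.8]
width: 0.005
pos [0.4688 0.2728 0.1089] F [ 1.02 -0.69  0.79] clk 16.33 j [-0.589  0.406 -0.047  1.884  0.022  0.855 -1.879]
toolaxes x [ 0.943  0.331 -0.003] y [ 0.331 -0.943 -0.001] z [-0.003  0.    -1.   ]
delta tool [0.001  0.0018 0.0089]
```

View pics/w14.png

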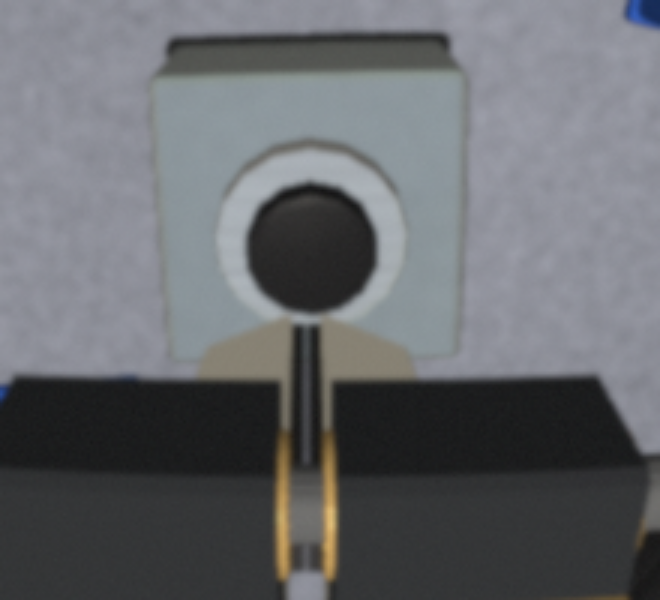

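View pics/s14.png

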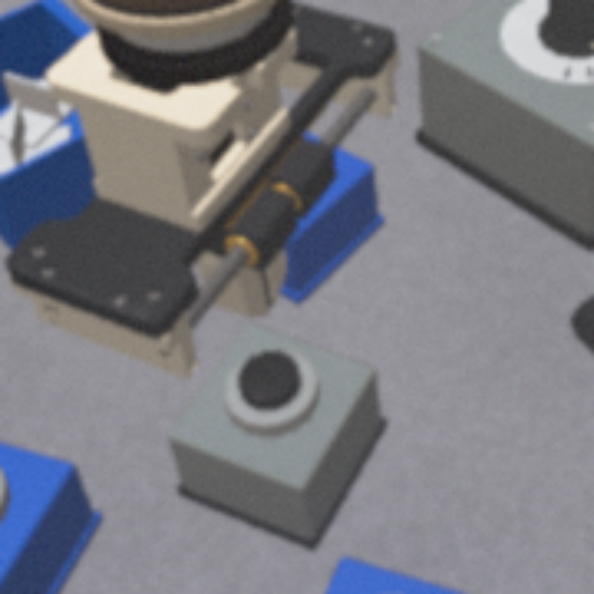

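View pics/sc14.png

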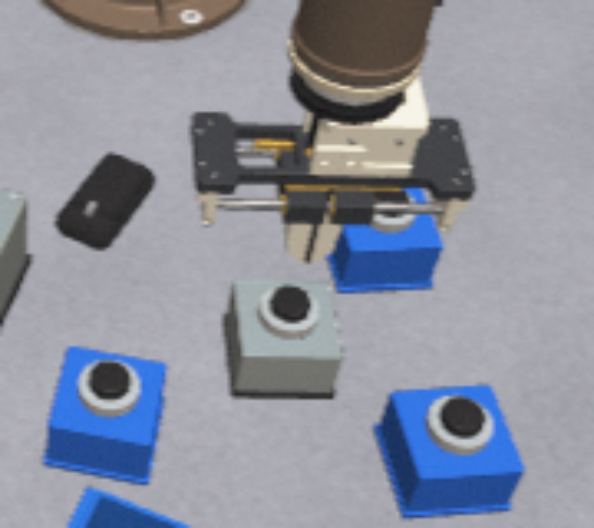

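Run:
```python
from h import *
p=arm.observe()['position'];x=np.array([.943,.331,0])
for z in(.095,.125,.13,.135,.07):
  X=np.r_[p[:2],z]; print(z,'scene',((proj('scene',X)-[280,130])*3.3).round(),'side',((proj('side',X)-[140,180])*3.3).round(),'w',((projw(X)-[180,150])*3).round(),((projw(X+.0095*x)-[180,150])*3).round())
```

```text
0.095 scene [295. 284.] side [259. 351.] w [303. 288.] [303. 248.]
0.125 scene [302. 259.] side [251. 312.] w [303. 350.] [303. 305.]
0.13 scene [303. 254.] side [250. 305.] w [303. 362.] [303. 316.]
0.135 scene [304. 250.] side [248. 298.] w [302. 375.] [302. 328.]
0.07 scene [290. 304.] side [265. 382.] w [304. 248.] [304. 211.]
```

The tips stand over the button. The wrist projection puts the button about 1.3 mm towards tool +y, so I'll correct that and go down.

```bash
python3 -m creep '[{"translation":[0,0.0013,0.015],"rot":[0,0,0],"jaw":0.0},{"translation":[0,0,0.02],"rot":[0,0,0],"jaw":0.0},{"translation":[0,0,0.007],"rot":[0,0,0],"jaw":0.0},{"translation":[0,0,0],"rot":[0,0,0],"jaw":0.0},{"translation":[0,0,0],"rot":[0,0,0],"jaw":0.0}]' 20 | grep -E "posi|force"
python3 -m creep '[{"translation":[0,0,0.003],"rot":[0,0,0],"jaw":0.0},{"translation":[0,0,0.003],"rot":[0,0,0],"jaw":0.0},{"translation":[0,0,0],"rot":[0,0,0],"jaw":0.0}]' | grep -E "posi|force"
python3 - <<'E'
from h import *
im=optics.get_image('side');cv2.imwrite('pics/s15.png',cv2.resize(im[200:340,150:310,::-1],None,fx=4,fy=4))
im=optics.get_image('wrist');cv2.imwrite('pics/w15.png',cv2.resize(im[150:350,180:400,::-1],None,fx=3,fy=3))
E
```

```text
position: [0.469, 0.2717, 0.067]
force: [0.5, 0.2, -0.1]
position: [0.4688, 0.2716, 0.0604]
force: [-0.2, 1.0, -0.0]
```

View pics/s15.png

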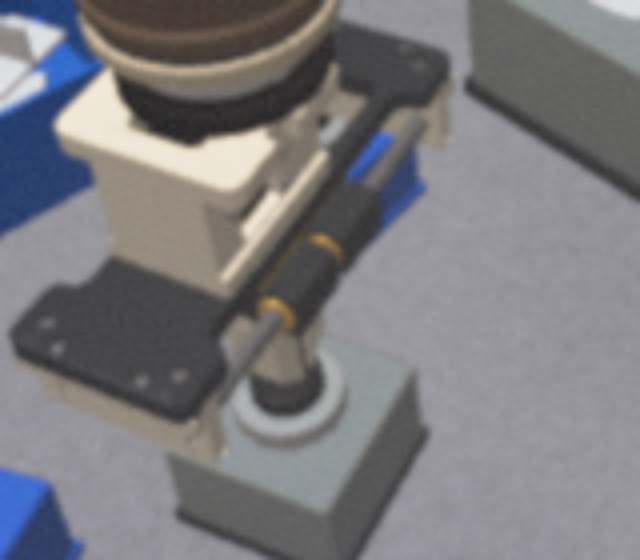

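View pics/w15.png

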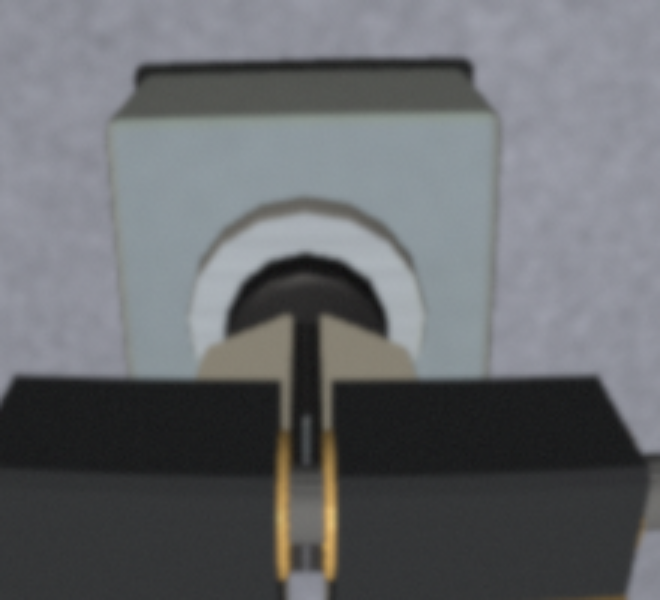

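```bash
python3 -m creep '[{"translation":[0,0,0.003],"rot":[0,0,0],"jaw":0.0},{"translation":[0,0,0.003],"rot":[0,0,0],"jaw":0.0},{"translation":[0,0,0],"rot":[0,0,0],"jaw":0.0}]' | grep -E "posi|force"
python3 -m creep '[{"translation":[0,0,0.002],"rot":[0,0,0],"jaw":0.0},{"translation":[0,0,0.002],"rot":[0,0,0],"jaw":0.0},{"translation":[0,0,0],"rot":[0,0,0],"jaw":0.0}]' | grep -E "posi|force"
```

```text
position: [0.4687, 0.2715, 0.0538]
force: [-0.5, 0.5, 1.0]
position: [0.4687, 0.2716, 0.0501]
force: [0.6, -0.1, 3.9]
```

```bash
python3 -m creep '[{"translation":[0,0,0.001],"rot":[0,0,0],"jaw":0.0},{"translation":[0,0,0.001],"rot":[0,0,0],"jaw":0.0},{"translation":[0,0,0],"rot":[0,0,0],"jaw":0.0}]' | grep -E "posi|force"
python3 -m creep '[{"translation":[0,0,0.001],"rot":[0,0,0],"jaw":0.0},{"translation":[0,0,0.001],"rot":[0,0,0],"jaw":0.0},{"translation":[0,0,0],"rot":[0,0,0],"jaw":0.0}]' | grep -E "posi|force"
```

```text
position: [0.4687, 0.2716, 0.0483]
force: [-0.2, -0.3, 5.2]
position: [0.4688, 0.2716, 0.0479]
force: [-5.8, -3.9, 24.2]
```

Force reached 5.2 N and then rose steeply to 24 N with almost no further travel, so the button has bottomed. I'll take one look and then let it go.

```bash
python3 - <<'E'
from h import *
im=optics.get_image('wrist');cv2.imwrite('pics/w16.png',cv2.resize(im[150:350,180:400,::-1],None,fx=3,fy=3))
im=optics.get_image('scene');cv2.imwrite('pics/sc16.png',cv2.resize(im[180:270,320:410,::-1],None,fx=6,fy=6))
E
python3 -m creep '[{"translation":[0,0,-0.005],"rot":[0,0,0],"jaw":0.0},{"translation":[0,0,-0.01],"rot":[0,0,0],"jaw":0.0},{"translation":[0,0,-0.02],"rot":[0,0,0],"jaw":0.0},{"translation":[0,0,-0.035],"rot":[0,0,0],"jaw":0.0},{"translation":[0,0,-0.04],"rot":[0,0,0],"jaw":0.0},{"translation":[0,0,-0.04],"rot":[0,0,0],"jaw":0.0},{"translation":[0,0,-0.02],"rot":[0,0,0],"jaw":0.0},{"translation":[0,0,0],"rot":[0,0,0],"jaw":0.0},{"translation":[0,0,0],"rot":[0,0,0],"jaw":0.0}]'
python3 - <<'E'
from h import *
im=optics.get_image('scene');cv2.imwrite('pics/sc17.png',im[:,:,::-1])
im=optics.get_image('wrist');cv2.imwrite('pics/w17.png',im[:,:,::-1])
E
```

```text
clock: 19.1
position: [0.4696, 0.2718, 0.2175]
ee_rot: [-3.095, -0.53, 0.002]
force: [-0.1, 0.3, -0.0]
width: 0.006
```

View pics/w16.png

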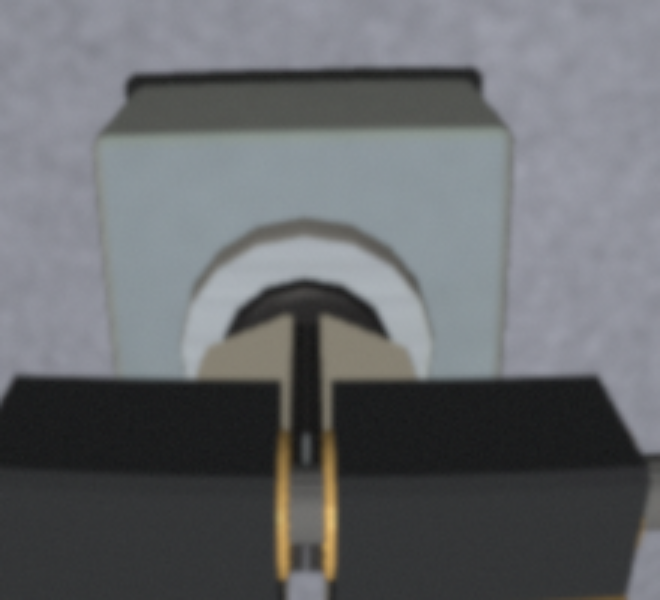

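View pics/sc16.png

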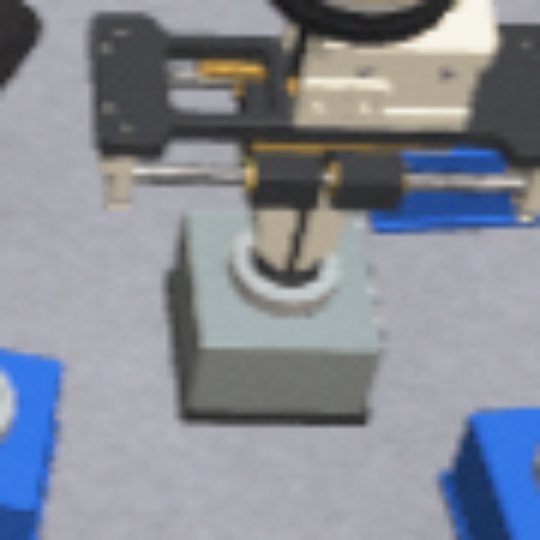

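View pics/sc17.png

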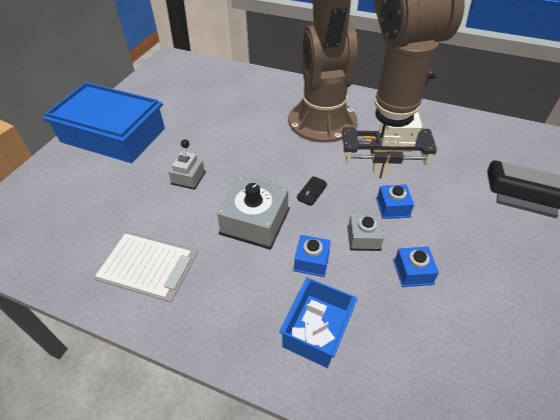

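View pics/w17.png

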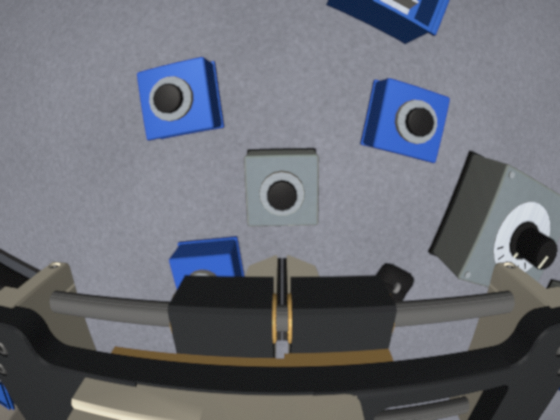

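The button is up again, the dial still shows click 4, and nothing else has moved in the scene view. I'm handing the job in.

```bash
python3 -c "
from cell import arm
print(arm.sign_off(), arm.observe()['clock'])"
```

```text
the job is handed in; nothing more can be done
the job is handed in; nothing more can be done
```

I set the dial to shelf four and then pressed and released the grey button. The job was handed in at about 19 s with the arm clear of everything.

- **Dial:** I gripped the knob and pushed it down with about 15 N (13.7–15.9 N measured while turning, below the 18 N limit). It turned anticlockwise from click 1 until it met the stop, felt as about 0.95 N m. I then turned it clockwise to 80° past the stop click and eased it up before letting go. The close picture afterwards shows the white line on the fifth tick, which is click 4.
- **Button:** the force rose to 5.2 N, then jumped to 24 N with almost no further travel. I took that as fully down and released it. The picture afterwards shows it back up, and the scene looks otherwise unchanged.

**What disagreed or is less certain:**
- **Fingertips:** they stood about 34 mm higher than the stated tool geometry implies. My first grasp closed in the air above the knob without touching it, so I found the right height from the pictures and the force readings.
- **Button travel:** I judged "fully down" only from the force readings. No reading gave the travel directly.
- **Joint 7:** it came within about 0.01 rad of its range limit on the way to the button. I turned it back before pressing.

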